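# Close down the fruit counter: hang the squeegees and lid the peel pan

## Robot

A 6-joint arm with a two-finger parallel gripper is mounted at the origin on the work surface. World frame = base frame: x ahead of the robot, y to its left, z up, the work surface at z = 0. Lengths are in m, angles in rad, forces in N, time in s.
With the tool pointing down it reaches from about 0.35 to 0.925 m from the base axis. Payload 6.4 kg.
Tool frame: the origin (TCP) lies midway between the tips of the shut fingers; the grasp point (between the pads) lies behind it (robot.hold_point_z is the x of the grasp point in the tool frame, in m); x points along the fingers, y is the direction in which the jaws open and shut, and the axes are right-handed (so a half turn about x gives the same grasp; the last joint's range is limited). The gripper opens to 94 mm and grips with 3 to 60 N. Pads are 16 mm wide; open, the fingers measure 119 mm over their backs; the gripper's body (75 mm by 177 mm) begins 78 mm behind the grasp point.
Start: joints at [1.099, 0.245, 1.558, -0, 1.339, -0.174], TCP at [0.191, 0.621, 0.205] pointing down, gripper open.
Joint ranges: [-3.13, 3.13], [-1.02, 2.26], [0.13, 2.54], [-0.95, 4.09], [0.21, 2.88], [-2.74, 2.74]. Speed limits (rad/s): [2.57, 2.57, 3.14, 3.14, 3.14, 3.14].

## Interface

Orientations are given as a unit quaternion [x, y, z, w].
In Python, from cell import robot gives the robot as it stands. The module is installed in compiled form; this text tells all that it offers.
- The arm moves only by the tool jog_arm, never from a script. Its argument "moves" is a list of rows, each a list of 5 numbers: the shift along the world's x, y, z in units of 20 cm (1.0 is 20 cm), then the turn about the world's z in units of 45 degrees (1.0 is 45 degrees), then the closure, from -1 (fully open) to 1 (shut), so that 0 is half open. A call has 1 to 5 rows; each row shifts and turns the commanded pose from where the row before left it; what a row does not reach is not made up. A row lasts 1/8 s, in which the tool goes at most 62.5 mm and 10.7 degrees, less where a joint would pass 70% of its speed; a pose out of reach is approached as far as the arm can. A call with a number of a shift or a turn outside -1 to 1 is refused whole. A call with a gripper value outside its range is refused whole. The fingers move at their own pace and stop on an object; "newtons" is the grip in N (left out, the last holds). Time passes only in rows, so rows that do not move let the fingers close. It gives the time, the measured TCP pose, the force and the opening at its end, in the units of the state.
- robot.get_obs(): the state, without advancing time (a new reading comes with each control period).
- robot.camera(name): name is "side" or "top" or "wrist"; returns the picture (384x512x3 uint8, red, green, blue); there is no depth.
- robot.camera_model(name): a dict with "fov_y" (degrees; the focal length in pixels is half the picture's height over the tangent of half this angle, whatever the lens; pixels are square), "cx", "cy" (the principal point, pixels), "R" (3x3) and "t" (3): a world point X has camera coordinates R X + t. Camera axes: x right, y down, z forward; pixel columns grow to the right and rows downward; lengths in m; the calibration is good to about 2 mm. A picture is of the moment at which its call begins: read the wrist's pose just before it. camera_model takes no time and is no camera call; for the wrist camera it gives the pose at the moment of the call.
- robot.sign_off(): hands the job in, once; it reports no verdict.
The state is a dict: "time": time; "qpos": joint angles; "qvel": joint speeds; "joint_efforts": joint torques, N m; "ee_pos": TCP position; "ee_rot": TCP orientation; "force": force on the tool from outside, world axes, zero at the start; "torque": the same for the moment, N m; "opening": opening from 0.0 (shut) to 1.0 (fully open).
Only numpy, scipy, OpenCV 4.12 (cv2) and the standard library are available. Lean on these libraries where they do the work, as an engineer would, in place of code of your own. Each camera call takes 0.05 s, during which the arm holds its last target.

## Task

Close down the fruit-cutting counter. Lay the square lid into the recess of the peel pan so that it sits fully down, and hang every squeegee by the slot in its handle on a hook of the stand, one to a hook, blade down; take the squeegees one at a time, and before hanging each, pinch it by the handle and press its rubber lip on the worktop so that it swings upright in the fingers. Leave the tray stack and the fruit tray where they are, and finish with everything let go and hanging still.

Things in the scene. Friction and masses are not known exactly. Their poses are not given: they have to be found in the camera images.
- squeegee_a: counter squeegee lying flat, 170 x 80 x 14 mm, 0.2 kg, both faces alike; may be absent. Origin: mid-length, mid-width, mid-thickness; x along it to the handle end, y across. Handle: white open frame x 0 to 85 mm, 36 mm wide, with a through slot (along z) 24 mm wide, x 8 to 77. Dark steel blade 56 mm wide, x -76 to 0. Blade-heavy (weight at x about -31): pinched lightly across the handle it swings about the finger line.
- squeegee_b: counter squeegee lying flat, 170 x 80 x 14 mm, 0.2 kg, both faces alike; may be absent. Origin: mid-length, mid-width, mid-thickness; x along it to the handle end, y across. Handle: white open frame x 0 to 85 mm, 36 mm wide, with a through slot (along z) 24 mm wide, x 8 to 77. Dark steel blade 56 mm wide, x -76 to 0. Blade-heavy (weight at x about -31): pinched lightly across the handle it swings about the finger line.
- squeegee_c: counter squeegee lying flat, 170 x 80 x 14 mm, 0.2 kg, both faces alike; may be absent. Origin: mid-length, mid-width, mid-thickness; x along it to the handle end, y across. Handle: white open frame x 0 to 85 mm, 36 mm wide, with a through slot (along z) 24 mm wide, x 8 to 77. Dark steel blade 56 mm wide, x -76 to 0. Blade-heavy (weight at x about -31): pinched lightly across the handle it swings about the finger line.
- squeegee_d: counter squeegee lying flat, 170 x 80 x 14 mm, 0.2 kg, both faces alike; may be absent. Origin: mid-length, mid-width, mid-thickness; x along it to the handle end, y across. Handle: white open frame x 0 to 85 mm, 36 mm wide, with a through slot (along z) 24 mm wide, x 8 to 77. Dark steel blade 56 mm wide, x -76 to 0. Blade-heavy (weight at x about -31): pinched lightly across the handle it swings about the finger line.
- squeegee_a_eye (a point): centre of the inner face of the slot's end crossbar of squeegee_a (x = +77 mm on it), the face that rests on a hook
- squeegee_b_eye (a point): centre of the inner face of the slot's end crossbar of squeegee_b (x = +77 mm on it), the face that rests on a hook
- squeegee_c_eye (a point): centre of the inner face of the slot's end crossbar of squeegee_c (x = +77 mm on it), the face that rests on a hook
- squeegee_d_eye (a point): centre of the inner face of the slot's end crossbar of squeegee_d (x = +77 mm on it), the face that rests on a hook
- squeegee_a_lip (a point): middle of the outermost edge of the rubber lip of squeegee_a (x = -85 mm on it); the lip is a black rubber roll 14 mm in diameter, 80 mm long across the blade, its axis at x = -78 mm
- squeegee_b_lip (a point): middle of the outermost edge of the rubber lip of squeegee_b (x = -85 mm on it); the lip is a black rubber roll 14 mm in diameter, 80 mm long across the blade, its axis at x = -78 mm
- squeegee_c_lip (a point): middle of the outermost edge of the rubber lip of squeegee_c (x = -85 mm on it); the lip is a black rubber roll 14 mm in diameter, 80 mm long across the blade, its axis at x = -78 mm
- squeegee_d_lip (a point): middle of the outermost edge of the rubber lip of squeegee_d (x = -85 mm on it); the lip is a black rubber roll 14 mm in diameter, 80 mm long across the blade, its axis at x = -78 mm
- hook_stand: fixed steel stand at the left: base plate (x 15 to 85, 180 mm wide, 10 high), post behind y = 0, level crossbar 320 mm long, top at 232 mm, front face at x = +29, and four hooks 100 mm apart. Origin on the table; y along the crossbar; hooks point to its -x, roughly towards the robot
- hook0 (a point): leftmost (+y) hook: the point on top of the level part of the rod, midway between the crossbar and the turned-up end, 224 mm above the table; a hung squeegee's eye rests about here. Axes as hook_stand. The rod is 8 mm thick; its end, 33 mm ahead (-x) of this point, turns up to 238 mm above the table
- hook1 (a point): second from the left hook: the point on top of the level part of the rod, midway between the crossbar and the turned-up end, 224 mm above the table; a hung squeegee's eye rests about here. Axes as hook_stand. The rod is 8 mm thick; its end, 33 mm ahead (-x) of this point, turns up to 238 mm above the table
- hook2 (a point): third from the left hook: the point on top of the level part of the rod, midway between the crossbar and the turned-up end, 224 mm above the table; a hung squeegee's eye rests about here. Axes as hook_stand. The rod is 8 mm thick; its end, 33 mm ahead (-x) of this point, turns up to 238 mm above the table
- hook3 (a point): rightmost (-y) hook: the point on top of the level part of the rod, midway between the crossbar and the turned-up end, 224 mm above the table; a hung squeegee's eye rests about here. Axes as hook_stand. The rod is 8 mm thick; its end, 33 mm ahead (-x) of this point, turns up to 238 mm above the table
- pan: square peel pan of bare metal fixed to the worktop at the far side, 150 x 150 mm, 51 mm high, open on top, with a stepped rim: a square recess 129 x 129 mm and 9 mm deep, whose ledge is 42 mm above the table. Origin: centre of its underside, axes along its sides.
- pan_seat (a point): centre of the pan's recess at the height of the ledge (42 mm above the table); the lid's origin belongs here. Axes as pan.
- lid: square metal lid lying on the worktop, 124 x 124 mm, 6 mm thick, 0.25 kg, with a black bar grip on top. Origin: centre of its underside; x and y along its sides. The grip bar runs along the lid's x, 80 mm long, 14 mm wide (y), from 24 to 36 mm above the underside, centred. Any quarter turn fits the pan.
- fruit_tray: bystander: black tray with yellow fruit, 150 x 110 x 30 mm, at the far side; leave alone
- tray_stack: bystander: stack of black trays, 130 x 170 x 120 mm, at the far side; leave alone
Not all that is in view belongs to the job. What is shaped like the squeegee_b but blue or turquoise is not meant.

How it is judged:
On the way, in this order (a step that is already met when the one before it is completed fails the run):
1. a squeegee pinched in the fingers is swung upright (within 35 degrees) with its lip pressed on the worktop (lip edge within 5 mm of it) (((angle between squeegee_a's own x axis and vertical below 0.6 rad and contact force between squeegee_a and the fingers above 0.5 N and height (world z) of squeegee_a_lip below 0.005 m) or (angle between squeegee_b's own x axis and vertical below 0.6 rad and contact force between squeegee_b and the fingers above 0.5 N and height (world z) of squeegee_b_lip below 0.005 m) or (angle between squeegee_c's own x axis and vertical below 0.6 rad and contact force between squeegee_c and the fingers above 0.5 N and height (world z) of squeegee_c_lip below 0.005 m) or (angle between squeegee_d's own x axis and vertical below 0.6 rad and contact force between squeegee_d and the fingers above 0.5 N and height (world z) of squeegee_d_lip below 0.005 m))), for 0.1 s.
2. a squeegee hangs on a hook, let go ((((distance between squeegee_a_eye and hook0 below 0.03 m or distance between squeegee_a_eye and hook1 below 0.03 m or distance between squeegee_a_eye and hook2 below 0.03 m or distance between squeegee_a_eye and hook3 below 0.03 m) and angle between squeegee_a's own x axis and vertical below 0.4 rad and contact force between squeegee_a and hook_stand above 0.3 N and contact force between squeegee_a and the fingers below 0.1 N and linear speed of squeegee_a below 0.08 m/s) or ((distance between squeegee_b_eye and hook0 below 0.03 m or distance between squeegee_b_eye and hook1 below 0.03 m or distance between squeegee_b_eye and hook2 below 0.03 m or distance between squeegee_b_eye and hook3 below 0.03 m) and angle between squeegee_b's own x axis and vertical below 0.4 rad and contact force between squeegee_b and hook_stand above 0.3 N and contact force between squeegee_b and the fingers below 0.1 N and linear speed of squeegee_b below 0.08 m/s) or ((distance between squeegee_c_eye and hook0 below 0.03 m or distance between squeegee_c_eye and hook1 below 0.03 m or distance between squeegee_c_eye and hook2 below 0.03 m or distance between squeegee_c_eye and hook3 below 0.03 m) and angle between squeegee_c's own x axis and vertical below 0.4 rad and contact force between squeegee_c and hook_stand above 0.3 N and contact force between squeegee_c and the fingers below 0.1 N and linear speed of squeegee_c below 0.08 m/s) or ((distance between squeegee_d_eye and hook0 below 0.03 m or distance between squeegee_d_eye and hook1 below 0.03 m or distance between squeegee_d_eye and hook2 below 0.03 m or distance between squeegee_d_eye and hook3 below 0.03 m) and angle between squeegee_d's own x axis and vertical below 0.4 rad and contact force between squeegee_d and hook_stand above 0.3 N and contact force between squeegee_d and the fingers below 0.1 N and linear speed of squeegee_d below 0.08 m/s))), for 0.2 s.
3. with one squeegee hanging, another is swung upright in the fingers with its lip pressed on the worktop (lip edge within 5 mm of it) ((((distance between squeegee_a_eye and hook0 below 0.03 m or distance between squeegee_a_eye and hook1 below 0.03 m or distance between squeegee_a_eye and hook2 below 0.03 m or distance between squeegee_a_eye and hook3 below 0.03 m) and angle between squeegee_a's own x axis and vertical below 0.4 rad and contact force between squeegee_a and hook_stand above 0.3 N and contact force between squeegee_a and the fingers below 0.1 N and linear speed of squeegee_a below 0.08 m/s) or ((distance between squeegee_b_eye and hook0 below 0.03 m or distance between squeegee_b_eye and hook1 below 0.03 m or distance between squeegee_b_eye and hook2 below 0.03 m or distance between squeegee_b_eye and hook3 below 0.03 m) and angle between squeegee_b's own x axis and vertical below 0.4 rad and contact force between squeegee_b and hook_stand above 0.3 N and contact force between squeegee_b and the fingers below 0.1 N and linear speed of squeegee_b below 0.08 m/s) or ((distance between squeegee_c_eye and hook0 below 0.03 m or distance between squeegee_c_eye and hook1 below 0.03 m or distance between squeegee_c_eye and hook2 below 0.03 m or distance between squeegee_c_eye and hook3 below 0.03 m) and angle between squeegee_c's own x axis and vertical below 0.4 rad and contact force between squeegee_c and hook_stand above 0.3 N and contact force between squeegee_c and the fingers below 0.1 N and linear speed of squeegee_c below 0.08 m/s) or ((distance between squeegee_d_eye and hook0 below 0.03 m or distance between squeegee_d_eye and hook1 below 0.03 m or distance between squeegee_d_eye and hook2 below 0.03 m or distance between squeegee_d_eye and hook3 below 0.03 m) and angle between squeegee_d's own x axis and vertical below 0.4 rad and contact force between squeegee_d and hook_stand above 0.3 N and contact force between squeegee_d and the fingers below 0.1 N and linear speed of squeegee_d below 0.08 m/s)) and ((angle between squeegee_a's own x axis and vertical below 0.6 rad and contact force between squeegee_a and the fingers above 0.5 N and height (world z) of squeegee_a_lip below 0.005 m) or (angle between squeegee_b's own x axis and vertical below 0.6 rad and contact force between squeegee_b and the fingers above 0.5 N and height (world z) of squeegee_b_lip below 0.005 m) or (angle between squeegee_c's own x axis and vertical below 0.6 rad and contact force between squeegee_c and the fingers above 0.5 N and height (world z) of squeegee_c_lip below 0.005 m) or (angle between squeegee_d's own x axis and vertical below 0.6 rad and contact force between squeegee_d and the fingers above 0.5 N and height (world z) of squeegee_d_lip below 0.005 m))), for 0.1 s.
4. the last one: while all the other squeegees hang, it is swung upright in the fingers with its lip pressed on the worktop (((angle between squeegee_a's own x axis and vertical below 0.6 rad and contact force between squeegee_a and the fingers above 0.5 N and height (world z) of squeegee_a_lip below 0.005 m) or (angle between squeegee_b's own x axis and vertical below 0.6 rad and contact force between squeegee_b and the fingers above 0.5 N and height (world z) of squeegee_b_lip below 0.005 m) or (angle between squeegee_c's own x axis and vertical below 0.6 rad and contact force between squeegee_c and the fingers above 0.5 N and height (world z) of squeegee_c_lip below 0.005 m) or (angle between squeegee_d's own x axis and vertical below 0.6 rad and contact force between squeegee_d and the fingers above 0.5 N and height (world z) of squeegee_d_lip below 0.005 m)) and (((distance between squeegee_a_eye and hook0 below 0.03 m or distance between squeegee_a_eye and hook1 below 0.03 m or distance between squeegee_a_eye and hook2 below 0.03 m or distance between squeegee_a_eye and hook3 below 0.03 m) and angle between squeegee_a's own x axis and vertical below 0.4 rad and contact force between squeegee_a and hook_stand above 0.3 N and contact force between squeegee_a and the fingers below 0.1 N and linear speed of squeegee_a below 0.08 m/s) or (angle between squeegee_a's own x axis and vertical below 0.6 rad and contact force between squeegee_a and the fingers above 0.5 N and height (world z) of squeegee_a_lip below 0.005 m)) and (((distance between squeegee_b_eye and hook0 below 0.03 m or distance between squeegee_b_eye and hook1 below 0.03 m or distance between squeegee_b_eye and hook2 below 0.03 m or distance between squeegee_b_eye and hook3 below 0.03 m) and angle between squeegee_b's own x axis and vertical below 0.4 rad and contact force between squeegee_b and hook_stand above 0.3 N and contact force between squeegee_b and the fingers below 0.1 N and linear speed of squeegee_b below 0.08 m/s) or (angle between squeegee_b's own x axis and vertical below 0.6 rad and contact force between squeegee_b and the fingers above 0.5 N and height (world z) of squeegee_b_lip below 0.005 m)) and (((distance between squeegee_c_eye and hook0 below 0.03 m or distance between squeegee_c_eye and hook1 below 0.03 m or distance between squeegee_c_eye and hook2 below 0.03 m or distance between squeegee_c_eye and hook3 below 0.03 m) and angle between squeegee_c's own x axis and vertical below 0.4 rad and contact force between squeegee_c and hook_stand above 0.3 N and contact force between squeegee_c and the fingers below 0.1 N and linear speed of squeegee_c below 0.08 m/s) or (angle between squeegee_c's own x axis and vertical below 0.6 rad and contact force between squeegee_c and the fingers above 0.5 N and height (world z) of squeegee_c_lip below 0.005 m)) and (((distance between squeegee_d_eye and hook0 below 0.03 m or distance between squeegee_d_eye and hook1 below 0.03 m or distance between squeegee_d_eye and hook2 below 0.03 m or distance between squeegee_d_eye and hook3 below 0.03 m) and angle between squeegee_d's own x axis and vertical below 0.4 rad and contact force between squeegee_d and hook_stand above 0.3 N and contact force between squeegee_d and the fingers below 0.1 N and linear speed of squeegee_d below 0.08 m/s) or (angle between squeegee_d's own x axis and vertical below 0.6 rad and contact force between squeegee_d and the fingers above 0.5 N and height (world z) of squeegee_d_lip below 0.005 m))), for 0.1 s.
At the end, for the whole second after the job is handed in: Every squeegee present hangs still and released, one to a hook, lip down within 23 degrees of plumb, its eye within 30 mm of the hook point; the lid lies level in the pan recess, within 7 mm of its centre and 3 mm of the ledge height ((distance between squeegee_a_eye and hook0 below 0.03 m or distance between squeegee_a_eye and hook1 below 0.03 m or distance between squeegee_a_eye and hook2 below 0.03 m or distance between squeegee_a_eye and hook3 below 0.03 m) and angle between each of squeegee_a, squeegee_b, squeegee_c, squeegee_d's own x axis and vertical below 0.4 rad and contact force between each of squeegee_a, squeegee_b, squeegee_c, squeegee_d and hook_stand above 0.3 N and contact force between each of squeegee_a, squeegee_b, squeegee_c, squeegee_d and the fingers below 0.1 N and linear speed of each of squeegee_a, squeegee_b, squeegee_c, squeegee_d below 0.08 m/s and (distance between squeegee_b_eye and hook0 below 0.03 m or distance between squeegee_b_eye and hook1 below 0.03 m or distance between squeegee_b_eye and hook2 below 0.03 m or distance between squeegee_b_eye and hook3 below 0.03 m) and (distance between squeegee_c_eye and hook0 below 0.03 m or distance between squeegee_c_eye and hook1 below 0.03 m or distance between squeegee_c_eye and hook2 below 0.03 m or distance between squeegee_c_eye and hook3 below 0.03 m) and (distance between squeegee_d_eye and hook0 below 0.03 m or distance between squeegee_d_eye and hook1 below 0.03 m or distance between squeegee_d_eye and hook2 below 0.03 m or distance between squeegee_d_eye and hook3 below 0.03 m) and horizontal distance between squeegee_a_eye and squeegee_b_eye above 0.06 m and horizontal distance between each of squeegee_a_eye, squeegee_b_eye and squeegee_c_eye above 0.06 m and horizontal distance between each of squeegee_a_eye, squeegee_b_eye, squeegee_c_eye and squeegee_d_eye above 0.06 m and horizontal distance between lid and pan_seat below 0.007 m and z of lid in the frame of pan_seat between -0.003 and 0.003 m and angle between lid's own z axis and vertical below 0.05 rad and linear speed of lid below 0.03 m/s); the robot touches nothing.
It fails at once if the fruit tray is moved more than 40 mm (distance of fruit_tray from where it was at the start of the episode above 0.04 m).
It fails at once if the tray stack is moved more than 40 mm (distance of tray_stack from where it was at the start of the episode above 0.04 m).
Of squeegee_a, squeegee_b, squeegee_c, squeegee_d only 3 to 4 are there at a start; the rules pass over those that are not, and their reading is None.
At some moment in a run one of lid may be knocked a few centimetres aside while the robot is not near it.
Once in a run the grip may slacken for a moment while it holds something.
It also fails if it takes over 210 s, if anything falls off the work surface, if the arm or the gripper's body presses on something with over 40 N, if the wrist force passes 120 N, or if a joint passes its speed limit or range.

## Working session

There is one attempt and no reset: what is moved stays moved. The work goes in short steps, Python scripts to look and compute and a tool call to move; the robot and the scene stay as the last step left them, time stands still between calls to the robot, and variables do not carry over. Pictures are saved under pics/ and viewed, and the job is handed in when it is done.

Besides the shell and the picture viewer there is one more tool, called after "Request:" by a JSON object that holds its "api" and its "payload". jog_arm: Moves the arm, as the interface text tells. Its arguments: {"type":"object","properties":{"moves":{"type":"array","items":{"type":"array","items":{"type":"number"}}},"newtons":{"type":"number"}},"required":["moves"]}

```bash
mkdir -p pics; ls; python3 - <<'E'
from cell import robot
import cv2
o=robot.get_obs();print(o, robot.hold_point_z)
for n in ["side","top","wrist"]:
    m=robot.camera_model(n);print(n,m)
    cv2.imwrite(f"pics/{n}0.png",robot.camera(n)[:,:,::-1])
E
```

```text
pics
{'time': 0.0, 'qpos': array([ 1.09889528e+00,  2.45831273e-01,  1.55900825e+00,  5.50974322e-06,
        1.33869538e+00, -1.74077123e-01]), 'qvel': array([ 1.06986923e-03,  7.61217112e-04,  3.80462901e-05, -3.66029366e-05,
       -7.22589952e-04, -6.37803216e-04]), 'joint_efforts': array([-2.04734009e-03, -4.15859807e+01, -3.14580989e+01,  6.82540191e-02,
        3.36700736e-02, -1.68257689e-04]), 'ee_pos': array([0.19043653, 0.62084599, 0.20433747]), 'ee_rot': array([ 0.10425775,  0.69950065, -0.10555891,  0.69906114]), 'force': array([-0.20956567,  1.25781749, -0.23971144]), 'torque': array([ 0.01877197,  0.01413833, -0.00804785]), 'opening': 1.0005771930181597} -0.0188
side {'fov_y': 49.53952410638345, 'cx': 255.40145273702433, 'cy': 190.18678731779286, 'R': array([[ 0.96257105, -0.27056637,  0.01583732],
       [-0.17486899, -0.66463656, -0.72641523],
       [ 0.20706959,  0.69645681, -0.68707357]]), 't': array([-0.4818294 ,  0.14692118,  1.2815695 ])}
top {'fov_y': 43.6528287622039, 'cx': 245.5188424031225, 'cy': 198.24792670195703, 'R': array([[-0.01688042, -0.99973026,  0.01595194],
       [-0.98401392,  0.0137819 , -0.17755747],
       [ 0.17728973, -0.01869418, -0.98398114]]), 't': array([-0.06027395,  0.50428476,  1.45491584])}
wrist {'fov_y': 63.677361966342886, 'cx': 260.30518291657233, 'cy': 188.58702124585176, 'R': array([[ 0.29310116,  0.95608083, -0.00107202],
       [ 0.92488588, -0.28325342,  0.25368014],
       [ 0.24223507, -0.07534544, -0.96728757]]), 't': array([-0.65127563, -0.02623277,  0.39092555])}
```

View pics/side0.png

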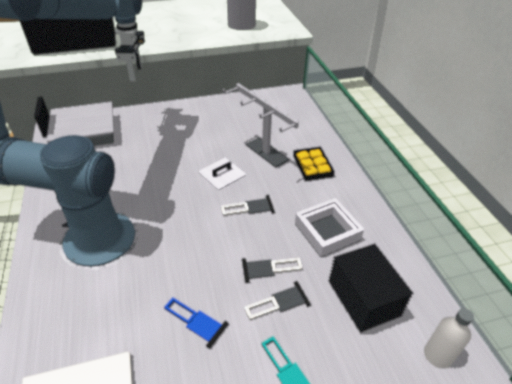

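View pics/top0.png

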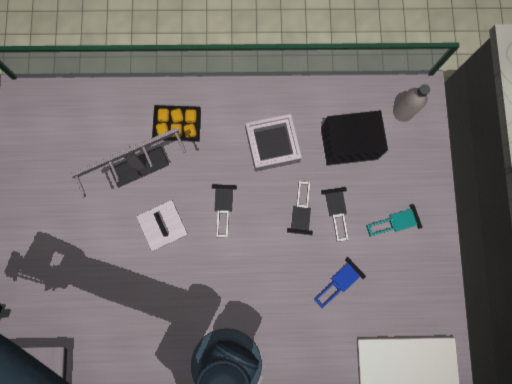

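View pics/wrist0.png

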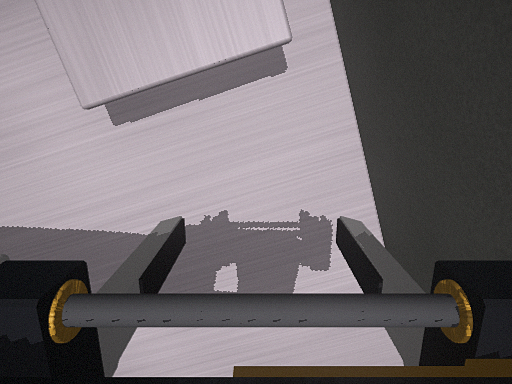

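```bash
cat > h.py <<'E'
import numpy as np, cv2
from cell import robot
def ray(n,u,v,z,m=None):
    m=m or robot.camera_model(n); f=192/np.tan(np.radians(m['fov_y']/2))
    R=np.array(m['R']);t=np.array(m['t']);C=-R.T@t
    d=R.T@np.array([(u-m['cx'])/f,(v-m['cy'])/f,1]); return C+d*(z-C[2])/d[2]
def proj(n,X,m=None):
    m=m or robot.camera_model(n); f=192/np.tan(np.radians(m['fov_y']/2))
    c=np.array(m['R'])@np.array(X)+np.array(m['t']); return np.array([m['cx']+f*c[0]/c[2],m['cy']+f*c[1]/c[2]])
E
python3 - <<'E'
import cv2
from h import *
im=cv2.imread('pics/top0.png')
c=im[90:260,60:260];cv2.imwrite('pics/t_l.png',cv2.resize(c,(800,680)[:2],interpolation=cv2.INTER_CUBIC)[:600])
c=im[90:240,200:400];cv2.imwrite('pics/t_r.png',cv2.resize(c,(800,600),interpolation=cv2.INTER_CUBIC))
c=im[150:290,250:440]
c=cv2.imread('pics/side0.png')[70:220,190:390];cv2.imwrite('pics/s_l.png',cv2.resize(c,(800,600),interpolation=cv2.INTER_CUBIC))
for n in ['top','side','wrist']:
    m=robot.camera_model(n);print(n,-m['R'].T@m['t'])
E
```

```text
top [ 0.23726415 -0.04000924  1.52211076]
side [ 0.22411292 -0.92527545  0.99488921]
wrist [0.12047341 0.64473046 0.38423184]
```

View pics/t_l.png

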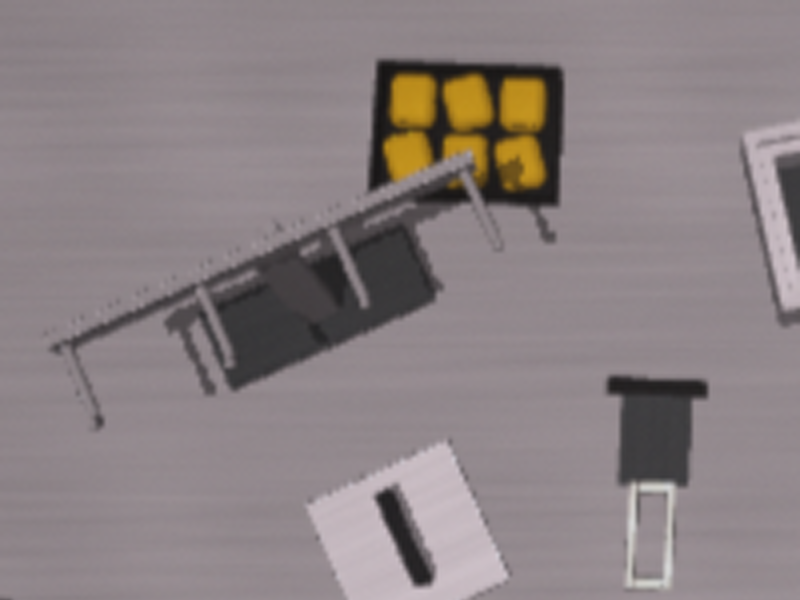

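View pics/t_r.png

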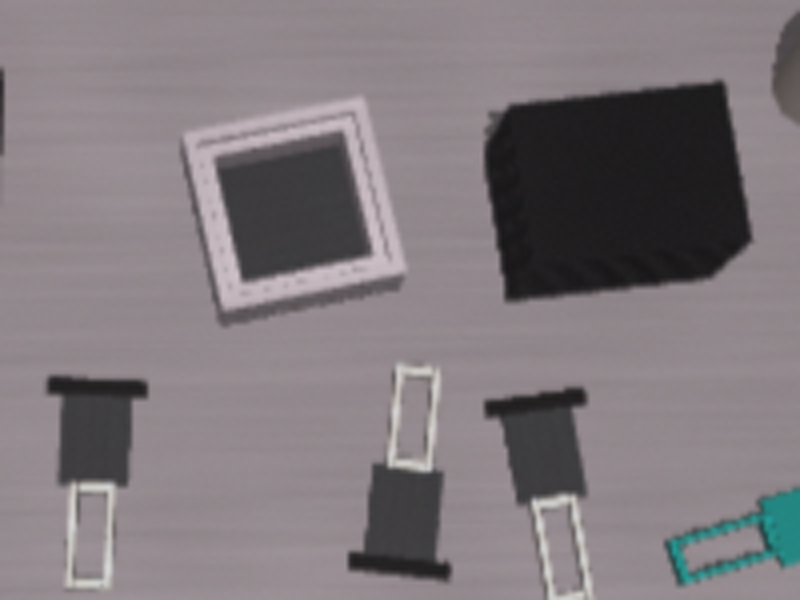

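View pics/s_l.png

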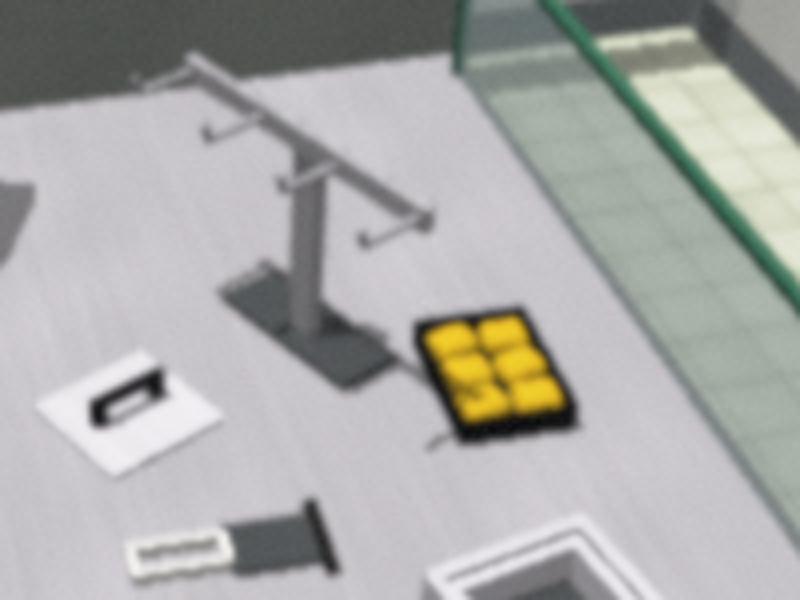

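```bash
python3 - <<'E'
from h import *
def full(p,o): return (p[0]/4+o[0]-0.375,p[1]/4+o[1]-0.375)
R=(200,90);L=(60,90)
for nm,e,l in [('S1',(88,588),(98,378)),('S2',(418,365),(399,577)),('S3',(572,601),(535,393))]:
    E_=ray('top',*full(e,R),10e-3);L_=ray('top',*full(l,R),10e-3);d=E_-L_
    print(nm,'mid',((E_+L_)/2).round(4),'len',np.linalg.norm(d).round(4),'ang',np.degrees(np.arctan2(d[1],d[0])).round(1))
# hooks tips top z=.238, root z .22
for nm,tip,root in [('h0',(98,420),(67,343)),('h1',(230,362),(200,288)),('h2',(364,303),(334,230)),('h3',(499,246),(467,172))]:
    T=ray('top',*full(tip,L),.236);Q=ray('top',*full(root,L),.22);print(nm,'tip',T.round(4),'root',Q.round(4),np.linalg.norm(T-Q).round(4),np.degrees(np.arctan2(*(Q-T)[1::-1])).round(1))
a=ray('top',*full((55,348),L),.232);b=ray('top',*full((470,155),L),.232);print('bar',a,b,np.linalg.norm(a-b))
# lid corners t_l : left (306,505) top(447,440) right(509,575)
P=[ray('top',*full(p,L),.006) for p in [(306,505),(447,440),(509,575)]]
print('lid',(P[0]+P[2])/2,np.linalg.norm(P[0]-P[1]),np.linalg.norm(P[2]-P[1]),np.degrees(np.arctan2(*(P[1]-P[2])[1::-1])))
g=[ray('top',*full(p,L),.036) for p in [(387,492),(423,580)]];print('grip',(g[0]+g[1])/2,np.linalg.norm(g[0]-g[1]),np.degrees(np.arctan2(*(g[0]-g[1])[1::-1])))
P=[ray('top',*full(p,R),.051) for p in [(182,134),(363,97),(407,270),(221,314)]]
print('pan',sum(P)/4,[np.linalg.norm(P[i]-P[i-1]).round(4) for i in range(4)],np.degrees(np.arctan2(*(P[0]-P[3])[1::-1])),np.degrees(np.arctan2(*(P[1]-P[2])[1::-1])),np.degrees(np.arctan2(*(P[0]-P[1])[1::-1])))
im=cv2.imread('pics/side0.png')[180:330,200:400];cv2.imwrite('pics/s_r.png',cv2.resize(im,(800,600),interpolation=cv2.INTER_CUBIC))
# cross-check hooks in side image
for u,v in [(137,82),(207,135),(283,185),(363,242)]:
    print(ray('side',u/4+190-.375,v/4+70-.375,.232).round(4))
E
```

```text
S1 mid [0.4723 0.0041 0.01  ] len 0.1695 ang 176.8
S2 mid [ 0.4784 -0.2483  0.01  ] len 0.1729 ang -7.2
S3 mid [ 0.4556 -0.3634  0.01  ] len 0.1696 ang -172.9
h0 tip [0.4851 0.3736 0.236 ] root [0.5428 0.4024 0.22  ] 0.0664 26.5
h1 tip [0.5242 0.2856 0.236 ] root [0.5808 0.3121 0.22  ] 0.0645 25.1
h2 tip [0.5646 0.1951 0.236 ] root [0.6216 0.22   0.22  ] 0.0642 23.5
h3 tip [0.604  0.1027 0.236 ] root [0.6629 0.1273 0.22  ] 0.0658 22.7
bar [0.53654417 0.40637684 0.232     ] [0.67132442 0.12377866 0.232     ] 0.31309335239116026
lid [0.42918746 0.19946156 0.006     ] 0.12241127594091789 0.12017080586673348 24.63500291810249
grip [0.42861857 0.19657356 0.036     ] 0.07513449970683152 22.637554723152913
pan [ 0.68876515 -0.15868968  0.051     ] [np.float64(0.1515), np.float64(0.1495), np.float64(0.1475), np.float64(0.1522)] 10.760747382492218 11.789997979516793 101.40088938027297
[0.4858 0.3771 0.232 ]
[0.5245 0.2762 0.232 ]
[0.5662 0.1865 0.232 ]
[0.6048 0.0934 0.232 ]
```

View pics/s_r.png

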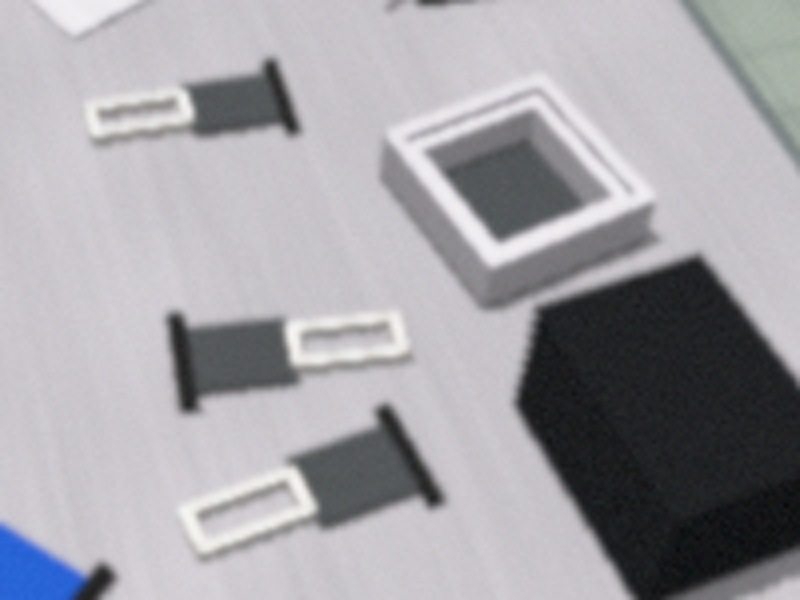

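```bash
cat >> h.py <<'E'
from scipy.spatial.transform import Rotation as Ro
def st():
    o=robot.get_obs();M=Ro.from_quat(o['ee_rot']).as_matrix()
    print('t',round(o['time'],2),'p',o['ee_pos'].round(4),'x',M[:,0].round(3),'jaw',np.degrees(np.arctan2(M[1,1],M[0,1])).round(2),'op',round(o['opening'],3),'F',o['force'].round(2),'q',o['qpos'].round(2))
    return o,M
def snap(n,f,box=None,s=1):
    im=robot.camera(n)[:,:,::-1]
    if box: x,y,w,h=box; im=im[y:y+h,x:x+w]
    if s!=1: im=cv2.resize(im,None,fx=s,fy=s,interpolation=cv2.INTER_CUBIC)
    cv2.imwrite('pics/'+f,im)
E
python3 - <<'E'
from h import *
st()
for nm,m,a in [('S1',(.4723,.0041),176.8),('S2',(.4784,-.2483),-7.2),('S3',(.4556,-.3634),-172.9)]:
    a=np.radians(a);print(nm,np.array(m)+.045*np.array([np.cos(a),np.sin(a)]))
E
```

```text
t 0.15 p [0.1905 0.621  0.2046] x [-0.001 -0.001 -1.   ] jaw 72.94 op 0.999 F [-0.04  0.3  -0.58] q [ 1.1   0.25  1.56 -0.    1.34 -0.17]
S1 [0.42737017 0.00661197]
S2 [ 0.52304516 -0.25394   ]
S3 [ 0.41094506 -0.36896207]
```

Request:
{"api": "jog_arm", "payload": {"moves": [[0.1, -0.256, 0, 0.03, -1], [0.1, -0.256, 0, 0.03, -1], [0.1, -0.256, 0, 0.03, -1], [0.1, -0.256, 0, 0.03, -1], [0.1, -0.256, 0, 0.03, -1]]}}

```text
time: 0.78
ee_pos: [0.2909, 0.3637, 0.2053]
ee_rot: [0.063, 0.704, -0.063, 0.704]
force: [0.7, 0.5, 0.3]
opening: 1.003
```

Request:
{"api": "jog_arm", "payload": {"moves": [[0.1, -0.256, 0, 0.03, -1], [0.1, -0.256, 0, 0.03, -1], [0.1, -0.256, 0, 0.03, -1], [0.1, -0.256, 0, 0.03, -1], [0.1, -0.256, 0, 0.03, -1]]}}

```text
time: 1.4
ee_pos: [0.391, 0.1077, 0.2055]
ee_rot: [0.022, 0.707, -0.022, 0.707]
force: [1.6, 0.0, 1.1]
opening: 1.0
```

Request:
{"api": "jog_arm", "payload": {"moves": [[0.1, -0.256, 0, 0, -1], [0.08, -0.256, 0, 0, -1], [0, 0, 0, 0, -1], [0, 0, 0, 0, -1]]}}

```text
time: 1.9
ee_pos: [0.4263, 0.0075, 0.2051]
ee_rot: [0.022, 0.707, -0.022, 0.706]
force: [-0.2, -0.4, -1.4]
opening: 1.001
```

```bash
python3 - <<'E'
from h import *
st(); print(robot.camera_model('wrist')); snap('wrist','w1.png')
E
```

```text
t 1.9 p [0.4263 0.0075 0.2051] x [-0.001  0.001 -1.   ] jaw 86.43 op 1.001 F [-0.18 -0.38 -1.36] q [-0.25 -0.31  2.1   0.    1.35 -1.76]
{'fov_y': 63.677361966342886, 'cx': 260.30518291657233, 'cy': 188.58702124585176, 'R': array([[ 0.06197265,  0.9980769 ,  0.00137767],
       [ 0.96549164, -0.06029908,  0.25335727],
       [ 0.25295311, -0.01437109, -0.9673718 ]]), 't': array([-0.03623246, -0.43764466,  0.28308133])}
```

View pics/w1.png

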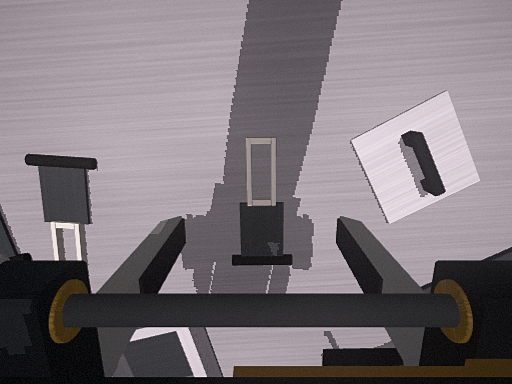

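```bash
python3 - <<'E'
from h import *
m=robot.camera_model('wrist');print(-m['R'].T@m['t'])
E_=ray('wrist',261,138,.013);L_=ray('wrist',262,265.5,.008)
d=E_-L_;print(E_,L_,np.linalg.norm(d),np.degrees(np.arctan2(d[1],d[0])))
P=[ray('wrist',*p,.006) for p in [(351,141),(446,91),(480,178),(388,222)]];print('lid',sum(P)/4,[np.linalg.norm(P[i]-P[i-1]) for i in range(4)],np.degrees(np.arctan2(*(P[3]-P[0])[1::-1])))
E
```

```text
[0.35309214 0.01424915 0.38480554]
[0.38823013 0.01341142 0.013     ] [0.55881081 0.00451271 0.008     ] 0.1708858026254118 177.01375012367959
lid [0.42736692 0.20316321 0.006     ] [np.float64(0.11901891833755343), np.float64(0.12170713524339206), np.float64(0.11971392292226513), np.float64(0.12426218495361427)] 24.63537576669463
```

Request:
{"api": "jog_arm", "payload": {"moves": [[0.01, 0.01, -0.25, 0.01, -0.3], [0, 0, -0.25, 0, -0.3], [0, 0, -0.25, 0, -0.3], [0, 0, -0.15, 0, -0.3], [0, 0, -0.06, 0, -0.3]]}}

```text
time: 2.58
ee_pos: [0.4271, 0.0107, 0.0118]
ee_rot: [0.019, 0.708, -0.018, 0.706]
force: [0.0, 0.4, 1.0]
opening: 0.651
```

Request:
{"api": "jog_arm", "payload": {"moves": [[0, 0, -0.04, 0, -0.3], [0, 0, 0, 0, -0.3], [0, 0, 0, 0, -0.3]]}}

```text
time: 2.95
ee_pos: [0.4297, 0.0088, 0.0065]
ee_rot: [0.019, 0.706, -0.019, 0.708]
force: [0.6, -0.5, 0.4]
opening: 0.652
```

```bash
python3 - <<'E'
from h import *
st(); snap('wrist','w2.png')
E
```

```text
t 2.95 p [0.4297 0.0088 0.0065] x [ 0.002 -0.001 -1.   ] jaw 86.9 op 0.652 F [ 0.64 -0.54  0.37] q [-0.24  0.03  2.22 -0.    0.89 -1.76]
```

View pics/w2.png

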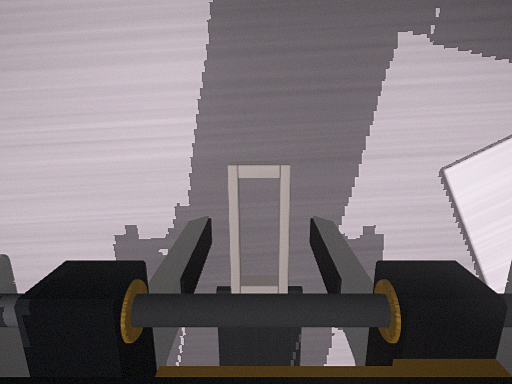

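Request:
{"api": "jog_arm", "payload": {"moves": [[0, 0, -0.015, 0, 0], [0, 0, 0, 0, 0.5], [0, 0, 0, 0, 1], [0, 0, 0, 0, 1], [0, 0, 0, 0, 1]], "newtons": 6}}

```text
time: 3.62
ee_pos: [0.4286, 0.0089, 0.0024]
ee_rot: [0.019, 0.707, -0.019, 0.707]
force: [-0.3, -0.5, 0.5]
opening: 0.385
```

Request:
{"api": "jog_arm", "payload": {"moves": [[0, 0, 0, 0, 1], [0, 0, 0.1, 0, 1], [0, 0, 0.15, 0, 1], [0, 0, 0.15, 0, 1], [0, 0, 0, 0, 1]]}}

```text
time: 4.25
ee_pos: [0.4299, 0.0087, 0.0843]
ee_rot: [0.019, 0.706, -0.019, 0.708]
force: [-3.5, -0.1, 4.1]
opening: 0.381
```

```bash
python3 - <<'E'
from h import *
st(); snap('wrist','w3.png'); snap('side','s3.png',(150,150,180,135),4)
E
```

```text
t 4.25 p [0.4299 0.0087 0.0843] x [ 0.003 -0.001 -1.   ] jaw 86.91 op 0.381 F [-3.52 -0.13  4.14] q [-0.24 -0.14  2.2  -0.    1.08 -1.76]
```

View pics/w3.png

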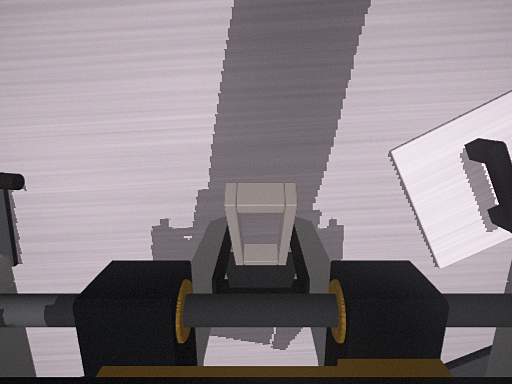

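View pics/s3.png

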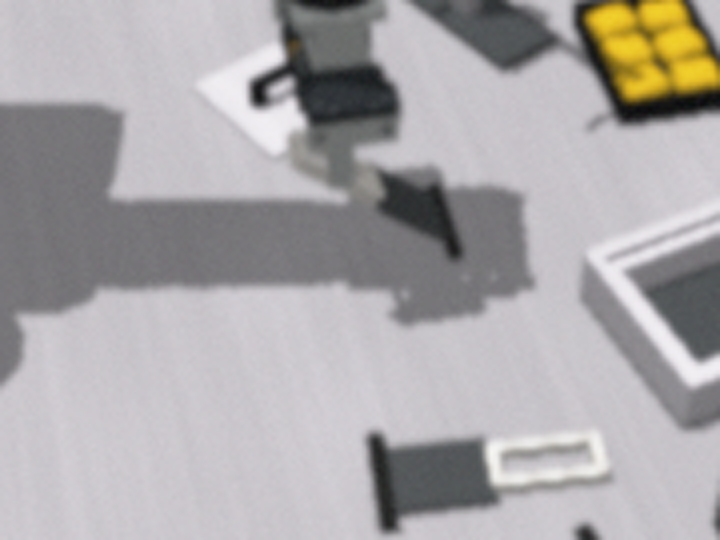

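Request:
{"api": "jog_arm", "payload": {"moves": [[0.1, 0, 0.08, 0, 1], [0.1, 0, 0.07, 0, 1], [0.1, 0, 0.03, 0, 1], [0, 0, 0, 0, 1], [0, 0, 0, 0, 1]]}}

```text
time: 4.97
ee_pos: [0.4878, 0.009, 0.1171]
ee_rot: [0.019, 0.707, -0.019, 0.706]
force: [-0.5, -0.4, 0.4]
opening: 0.383
```

```bash
python3 - <<'E'
from h import *
st(); snap('wrist','w4.png'); snap('side','s4.png',(150,150,180,135),4)
E
```

```text
t 4.97 p [0.4878 0.009  0.1171] x [-0.002  0.    -1.   ] jaw 86.89 op 0.383 F [-0.47 -0.41  0.4 ] q [-0.21 -0.04  2.03 -0.    1.15 -1.73]
```

View pics/w4.png

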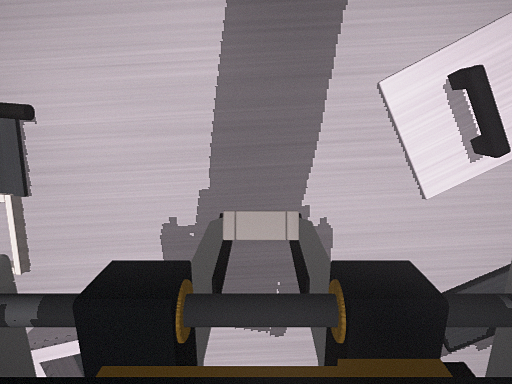

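View pics/s4.png

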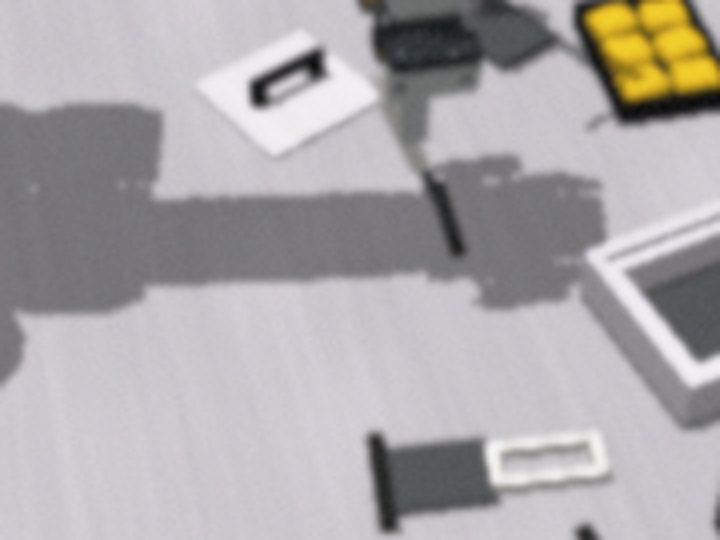

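Request:
{"api": "jog_arm", "payload": {"moves": [[0.1, 0, 0.01, 0, 1], [0.1, 0, 0.01, 0, 1], [0.0, 0, 0, 0, 1], [0, 0, -0.02, 0, 1], [0, 0, 0, 0, 1]]}}

```text
time: 5.7
ee_pos: [0.5276, 0.0092, 0.1178]
ee_rot: [0.019, 0.707, -0.019, 0.706]
force: [-0.2, -0.2, -0.6]
opening: 0.381
```

```bash
python3 - <<'E'
from h import *
st(); snap('wrist','w5.png'); snap('side','s5.png',(150,150,180,135),4)
E
```

```text
t 5.7 p [0.5276 0.0092 0.1178] x [-0.001  0.    -1.   ] jaw 86.89 op 0.381 F [-0.16 -0.17 -0.57] q [-0.2   0.06  1.94  0.    1.15 -1.71]
```

View pics/w5.png

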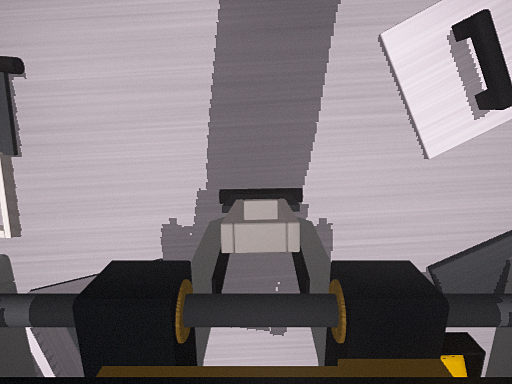

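View pics/s5.png

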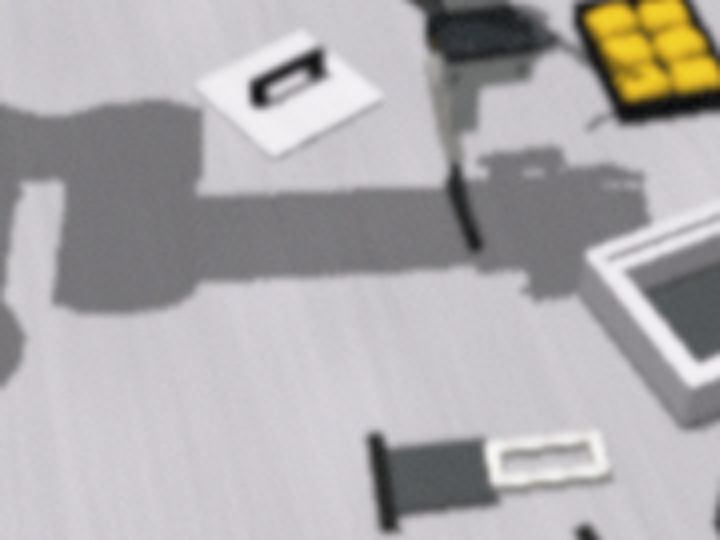

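Request:
{"api": "jog_arm", "payload": {"moves": [[0, 0, -0.02, 0, 1], [0, 0, -0.02, 0, 1], [0, 0, -0.02, 0, 1], [0, 0, 0, 0, 1]]}}

```text
time: 6.3
ee_pos: [0.53, 0.009, 0.1083]
ee_rot: [0.019, 0.706, -0.019, 0.708]
force: [-1.3, 1.0, 7.2]
opening: 0.382
```

```bash
python3 - <<'E'
from h import *
st(); snap('wrist','w6.png'); snap('side','s6.png',(150,150,180,135),4)
E
```

```text
t 6.3 p [0.53   0.009  0.1083] x [ 0.003 -0.    -1.   ] jaw 86.88 op 0.382 F [-1.26  0.99  7.16] q [-0.2   0.08  1.94  0.    1.12 -1.71]
```

View pics/w6.png

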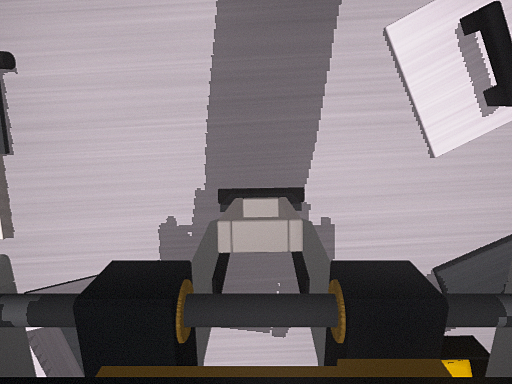

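View pics/s6.png

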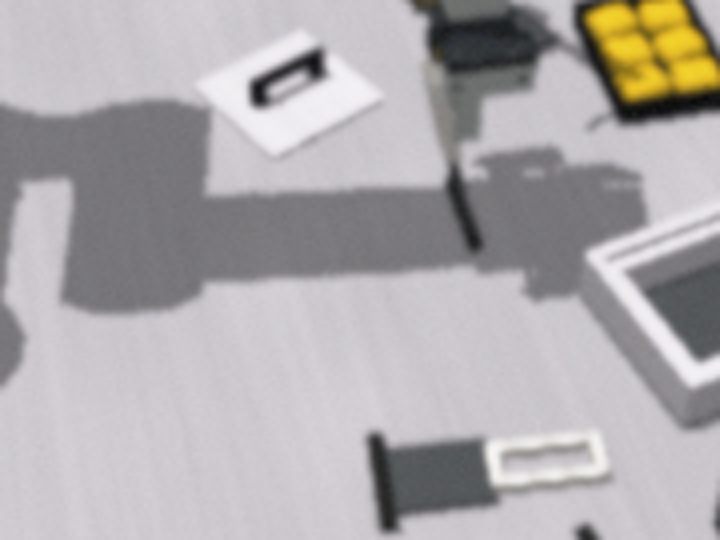

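```bash
python3 - <<'E'
from h import *
o,M=st()
print('lip top/edge',ray('wrist',261,188,.007),ray('wrist',261,203,.007))
print('end top', ray('wrist',260,221,.168),ray('wrist',260,252,.168))
E
```

```text
t 6.4 p [0.53   0.009  0.1083] x [ 0.003 -0.    -1.   ] jaw 86.89 op 0.38 F [-0.86  0.55  7.19] q [-0.2   0.08  1.94  0.    1.12 -1.71]
lip top/edge [0.53016632 0.01170861 0.007     ] [0.54490056 0.01092008 0.007     ]
end top [0.50169996 0.01233281 0.168     ] [0.51565713 0.01157422 0.168     ]
```

Request:
{"api": "jog_arm", "payload": {"moves": [[0, 0, 0.1, 0, 1], [0, 0, 0.2, 0, 1], [0, 0, 0.2, 0, 1], [0, 0, 0.2, 0, 1], [0, 0, 0, 0, 1]], "newtons": 5}}

```text
time: 7.02
ee_pos: [0.5304, 0.0087, 0.2495]
ee_rot: [0.019, 0.704, -0.02, 0.709]
force: [-0.1, -0.2, -1.8]
opening: 0.379
```

```bash
python3 - <<'E'
from h import *
st(); snap('wrist','w7.png'); snap('side','s7.png',(150,60,240,180),3)
E
```

```text
t 7.03 p [0.5304 0.0087 0.2495] x [ 0.007 -0.001 -1.   ] jaw 86.89 op 0.379 F [-0.06 -0.19 -1.84] q [-0.2  -0.08  1.82  0.    1.39 -1.71]
```

View pics/w7.png

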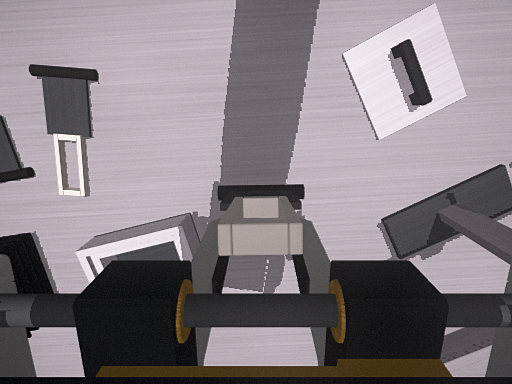

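View pics/s7.png

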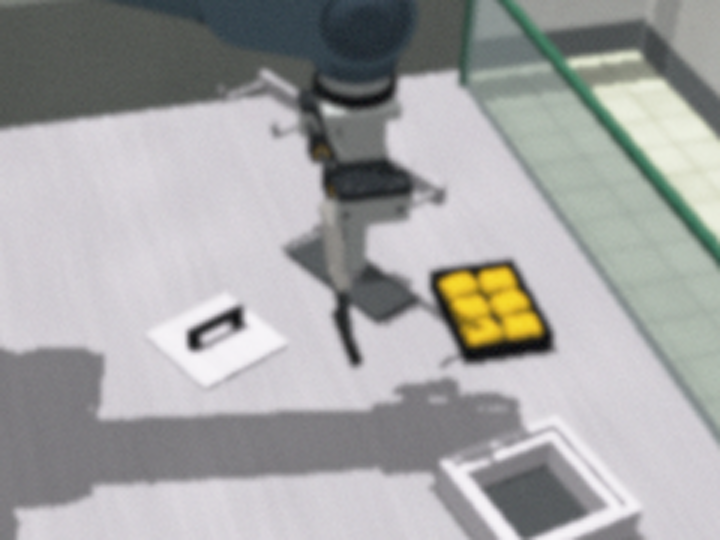

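```bash
python3 - <<'E'
from h import *
c=np.array([.5734,.2524]);yaw=np.radians(23.8);ex=np.array([np.cos(yaw),np.sin(yaw)]);ey=np.array([-ex[1],ex[0]])
for n in ['top','side']:
    im=cv2.resize(cv2.imread(f'pics/{n}0.png'),None,fx=4,fy=4,interpolation=cv2.INTER_CUBIC)
    for k in range(4):
        h=c+ey*(.15-.1*k); print(k,h.round(4))
        a=proj(n,[*(h-ex*.033),.238]);a2=proj(n,[*(h-ex*.033),.224]);b=proj(n,[*(h+ex*.033),.224])
        for p,q in ((a,a2),(a2,b)): cv2.line(im,tuple((p*4).astype(int)),tuple((q*4).astype(int)),(0,0,255),1)
    p=[proj(n,[*(c+ex*.033+ey*s),.232]) for s in (-.16,.16)]
    cv2.line(im,tuple((p[0]*4).astype(int)),tuple((p[1]*4).astype(int)),(0,255,0),1)
    x,y=(60,110) if n=='top' else (200,70)
    cv2.imwrite(f'pics/ov_{n}.png',im[y*4:y*4+480,x*4:x*4+620])
E
```

```text
0 [0.5129 0.3896]
1 [0.5532 0.2981]
2 [0.5936 0.2067]
3 [0.6339 0.1152]
0 [0.5129 0.3896]
1 [0.5532 0.2981]
2 [0.5936 0.2067]
3 [0.6339 0.1152]
```

View pics/ov_top.png

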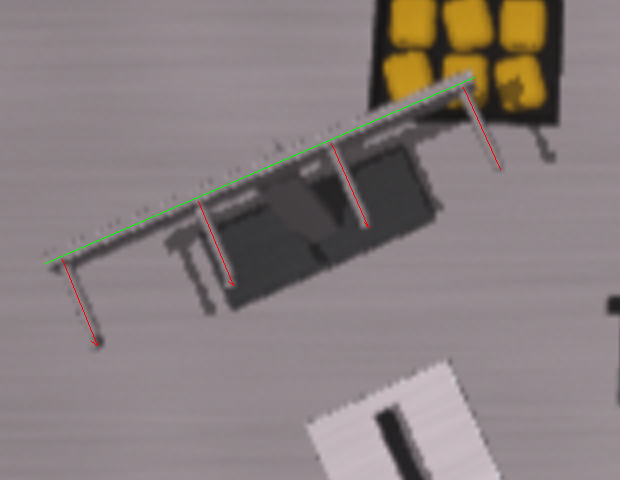

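View pics/ov_side.png

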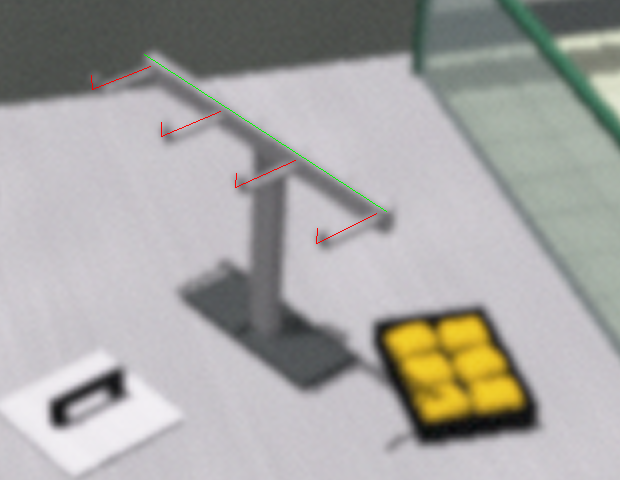

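Request:
{"api": "jog_arm", "payload": {"moves": [[0.04, 0.09, 0, 0.15, 1], [0.04, 0.09, 0, 0.15, 1], [0.04, 0.1, -0.1, 0.15, 1], [0.04, 0.09, -0.1, 0.15, 1], [0, 0, 0, 0, 1]], "newtons": 15}}

```text
time: 7.75
ee_pos: [0.558, 0.0839, 0.2017]
ee_rot: [-0.146, 0.695, 0.147, 0.689]
force: [0.2, 0.5, -1.7]
opening: 0.373
```

```bash
python3 - <<'E'
from h import *
o,M=st(); snap('wrist','w8.png'); snap('side','s8.png',(190,60,180,135),4)
H=np.array([.6339,.1152]);ex=np.array([np.cos(np.radians(23.8)),np.sin(np.radians(23.8))]);d=o['ee_pos'][:2]-H
print(d@ex,d@np.array([-ex[1],ex[0]]))
E
```

```text
t 7.75 p [0.558  0.0839 0.2017] x [-0.009  0.    -1.   ] jaw 113.92 op 0.373 F [ 0.2   0.52 -1.68] q [-0.05  0.06  1.78 -0.    1.32 -2.04]
-0.0820719848585403 0.001935616253940614
```

View pics/w8.png

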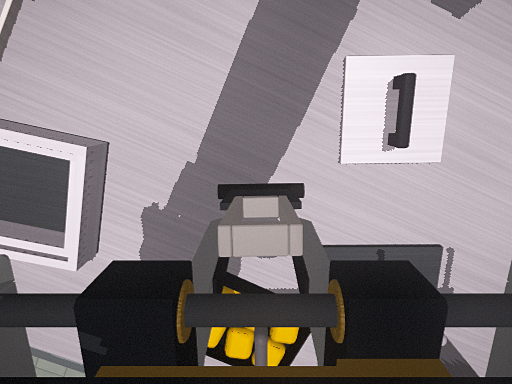

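View pics/s8.png

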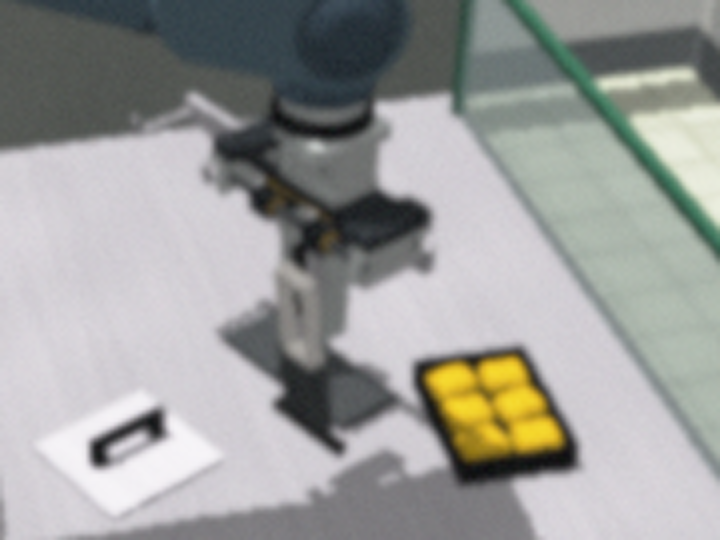

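```bash
python3 - <<'E'
from h import *
for z in (.22,.24,.25,.26,.28): print(z,ray('side',297/4+190-.4,267/4+60-.4,z), ray('wrist',260,219,z),ray('wrist',260,254,z))
print('lip')
for z in (.08,.09,.1,.11): print(z,ray('side',308/4+190-.4,425/4+60-.4,z), ray('wrist',261,185,z),ray('wrist',261,197,z))
E
```

```text
0.22 [0.56547587 0.14272959 0.22      ] [0.54857002 0.07942226 0.22      ] [0.56835456 0.08815289 0.22      ]
0.24 [0.55666524 0.11516423 0.24      ] [0.54184584 0.07642826 0.24      ] [0.55922854 0.08409899 0.24      ]
0.25 [0.55225993 0.10138155 0.25      ] [0.53848374 0.07493125 0.25      ] [0.55466553 0.08207204 0.25      ]
0.26 [0.54785462 0.08759887 0.26      ] [0.53512165 0.07343425 0.26      ] [0.55010252 0.08004509 0.26      ]
0.28 [0.53904399 0.06003351 0.28      ] [0.52839747 0.07044024 0.28      ] [0.5409765  0.07599119 0.28      ]
lip
0.08 [0.56952906 0.10875652 0.08      ] [0.56173639 0.08652929 0.08      ] [0.573333   0.09165799 0.08      ]
0.09 [0.56575357 0.09745425 0.09      ] [0.5594868 0.0854868 0.09     ] [0.57070288 0.09044721 0.09      ]
0.1 [0.56197807 0.08615199 0.1       ] [0.55723721 0.0844443  0.1       ] [0.56807275 0.08923642 0.1       ]
0.11 [0.55820257 0.07484973 0.11      ] [0.55498762 0.08340181 0.11      ] [0.56544263 0.08802563 0.11      ]
```

Request:
{"api": "jog_arm", "payload": {"moves": [[0.11, 0.047, 0, 0, 1], [0.11, 0.047, 0, 0, 1], [0.11, 0.047, 0, 0, 1], [0.11, 0.047, 0, 0, 1], [0, 0, 0, 0, 1]]}}

```text
time: 8.48
ee_pos: [0.6495, 0.12, 0.2068]
ee_rot: [-0.146, 0.692, 0.146, 0.692]
force: [-1.2, -0.3, -2.5]
opening: 0.378
```

```bash
python3 - <<'E'
from h import *
o,M=st(); snap('wrist','w9.png'); snap('side','s9.png',(190,60,180,135),4)
E
```

```text
t 8.47 p [0.6495 0.12   0.2068] x [ 0.001 -0.    -1.   ] jaw 113.81 op 0.378 F [-1.21 -0.35 -2.54] q [ 0.01  0.27  1.53 -0.    1.35 -1.97]
```

View pics/w9.png

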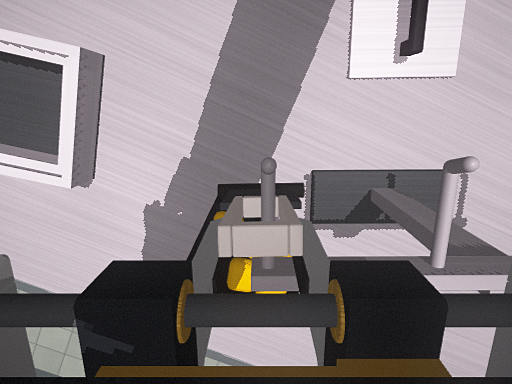

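View pics/s9.png

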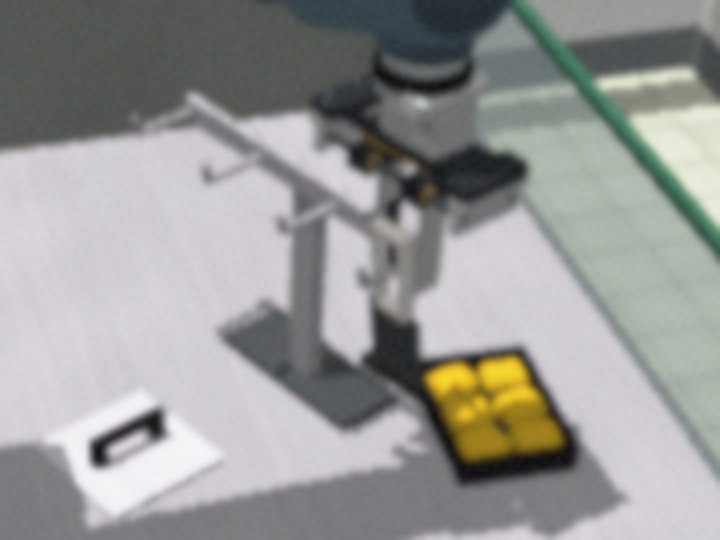

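Request:
{"api": "jog_arm", "payload": {"moves": [[0, 0, -0.07, 0, 1], [0, 0, -0.06, 0, 1], [0, 0, -0.03, 0, 1], [0, 0, -0.02, 0, 1], [0, 0, 0, 0, 1]]}}

```text
time: 9.2
ee_pos: [0.6487, 0.1206, 0.1728]
ee_rot: [-0.146, 0.692, 0.146, 0.692]
force: [-5.6, -0.1, 7.6]
opening: 0.375
```

```bash
python3 - <<'E'
from h import *
o,M=st(); snap('wrist','w10.png')
E
```

```text
t 9.2 p [0.6487 0.1206 0.1728] x [ 0. -0. -1.] jaw 113.9 op 0.375 F [-5.57 -0.1   7.61] q [ 0.01  0.3   1.56 -0.    1.29 -1.98]
```

View pics/w10.png

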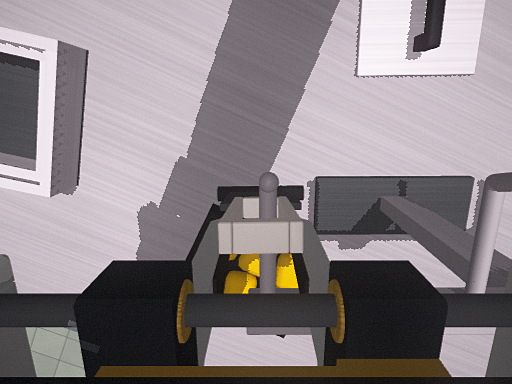

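Request:
{"api": "jog_arm", "payload": {"moves": [[0, 0, 0.01, 0, 1], [0, 0, 0, 0, 1], [0, 0, 0, 0, 0.15], [0, 0, 0, 0, 0.05], [0, 0, 0, 0, -0.1]], "newtons": 3}}

```text
time: 9.88
ee_pos: [0.6488, 0.1206, 0.1724]
ee_rot: [-0.146, 0.692, 0.146, 0.692]
force: [-0.0, 0.6, -0.6]
opening: 0.534
```

Request:
{"api": "jog_arm", "payload": {"moves": [[0, 0, 0, 0, -0.2], [0, 0, 0, 0, -0.2], [0, 0, 0, 0, -0.2]]}}

```text
time: 10.25
ee_pos: [0.6487, 0.1206, 0.1725]
ee_rot: [-0.146, 0.692, 0.146, 0.692]
force: [-0.7, -1.0, -0.1]
opening: 0.596
```

```bash
python3 - <<'E'
from h import *
o,M=st(); snap('wrist','w11.png'); snap('side','s11.png',(190,60,180,135),4)
E
```

```text
t 10.25 p [0.6487 0.1206 0.1725] x [ 0. -0. -1.] jaw 113.89 op 0.596 F [-0.7  -1.02 -0.05] q [ 0.01  0.3   1.56 -0.    1.29 -1.98]
```

View pics/w11.png

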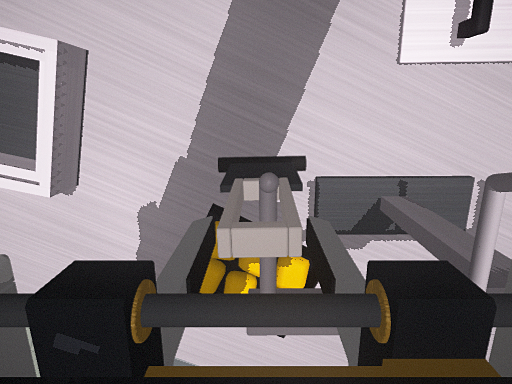

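View pics/s11.png

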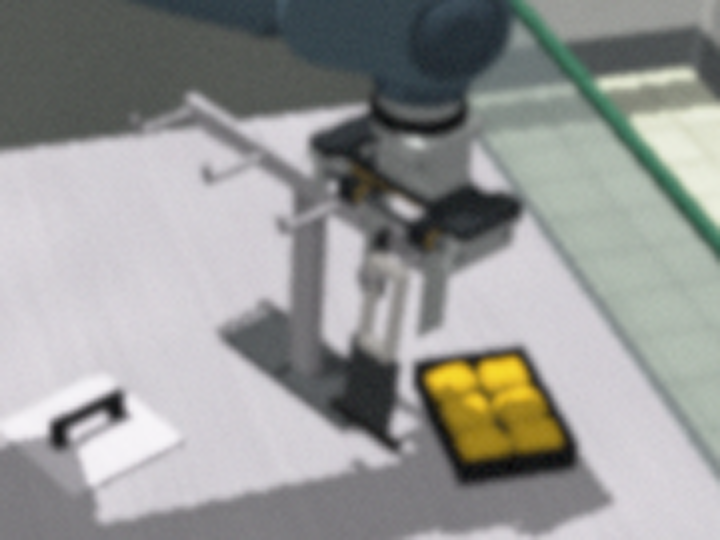

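Request:
{"api": "jog_arm", "payload": {"moves": [[0, 0, 0.1, 0, -0.2], [0, 0, 0.25, 0, -0.2], [0, 0, 0.25, 0, -0.2], [-0.05, -0.2, 0, -0.1, -0.2], [-0.08, -0.28, 0, -0.14, -0.2]]}}

```text
time: 10.98
ee_pos: [0.6232, 0.0244, 0.2953]
ee_rot: [-0.081, 0.701, 0.08, 0.704]
force: [0.8, -1.1, 0.1]
opening: 0.6
```

Request:
{"api": "jog_arm", "payload": {"moves": [[-0.1, -0.28, 0, -0.15, -0.3], [-0.1, -0.28, 0, -0.15, -0.3], [-0.1, -0.28, 0, -0.15, -0.3], [-0.1, -0.28, 0, 0, -0.3], [-0.1, -0.27, 0, 0, -0.3]]}}

```text
time: 11.6
ee_pos: [0.5221, -0.2553, 0.2945]
ee_rot: [0.044, 0.705, -0.045, 0.707]
force: [1.0, -0.9, -0.8]
opening: 0.647
```

Request:
{"api": "jog_arm", "payload": {"moves": [[0, 0, 0, 0, -0.3], [0, 0, 0, 0, -0.3]]}}

```text
time: 11.85
ee_pos: [0.523, -0.2531, 0.2936]
ee_rot: [0.044, 0.705, -0.044, 0.706]
force: [-0.4, -0.5, 0.3]
opening: 0.651
```

```bash
python3 - <<'E'
from h import *
o,M=st(); snap('wrist','w12.png'); snap('side','s12.png',(190,60,180,135),4)
E
```

```text
t 11.85 p [ 0.523  -0.2531  0.2936] x [ 0.001 -0.    -1.   ] jaw 82.83 op 0.651 F [-0.4  -0.49  0.35] q [-0.65  0.02  1.64  0.    1.48 -2.09]
```

View pics/w12.png

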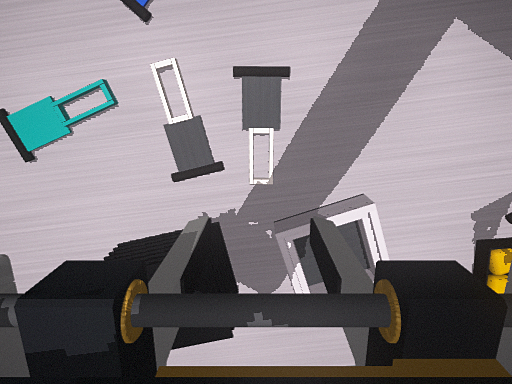

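View pics/s12.png

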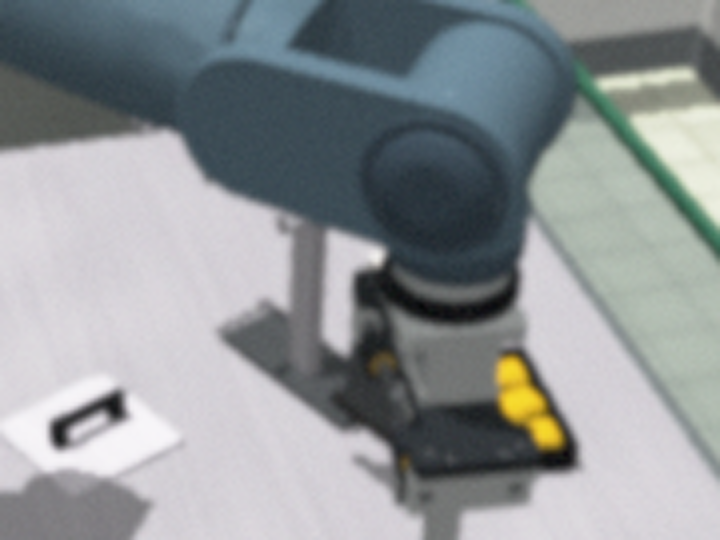

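```bash
python3 - <<'E'
from h import *
E_=ray('wrist',261,184,.013);L_=ray('wrist',262,67,.008)
d=E_-L_;print(E_,L_,np.linalg.norm(d),np.degrees(np.arctan2(d[1],d[0])),L_+d*130/170)
E_=ray('wrist',164,61,.013);L_=ray('wrist',198,177,.008);d=E_-L_
print(E_,L_,np.linalg.norm(d),np.degrees(np.arctan2(d[1],d[0])),L_+d*130/170)
for p in [(506/4+200,298/4+90),(487/4+200,150/4+90),(750/4+200,240/4+90),(710/4+200,275/4+90)]: print(p,ray('top',*p,.12),ray('top',*p,0))
for p in [(182,134),(363,97),(407,270),(221,314)]: print('pan',ray('top',p[0]/4+200,p[1]/4+90,.051))
E
```

```text
[ 0.56353668 -0.2539028   0.013     ] [ 0.39648631 -0.23193156  0.008     ] 0.16856322133972515 -7.492798996510159 [ 0.52423071 -0.2487331   0.01182353]
[ 0.37268145 -0.36592941  0.013     ] [ 0.541856   -0.34889513  0.008     ] 0.1701034858767398 -174.25023398716175 [ 0.41248723 -0.36192134  0.01182353]
(326.5, 164.5) [ 0.58998199 -0.31288487  0.12      ] [ 0.62016944 -0.336239    0.        ]
(321.75, 127.5) [ 0.70670506 -0.30377609  0.12      ] [ 0.74688228 -0.32635064  0.        ]
(387.5, 150.0) [ 0.63297163 -0.50111941  0.12      ] [ 0.66683836 -0.54058364  0.        ]
(377.5, 158.75) [ 0.60592085 -0.46874477  0.12      ] [ 0.63747242 -0.50543821  0.        ]
pan [ 0.74602408 -0.07201256  0.051     ]
pan [ 0.77555714 -0.21850731  0.051     ]
pan [ 0.631201   -0.24862399  0.051     ]
pan [ 0.59725031 -0.10027125  0.051     ]
```

Request:
{"api": "jog_arm", "payload": {"moves": [[-0.025, 0.01, -0.25, 0, -0.3], [0, 0, -0.3, 0, -0.3], [0, 0, -0.3, 0, -0.3], [0, 0, -0.3, 0, -0.3], [0, 0, -0.2, 0, -0.3]]}}

```text
time: 12.58
ee_pos: [0.5172, -0.2489, 0.0197]
ee_rot: [0.044, 0.707, -0.043, 0.705]
force: [0.7, 0.3, -0.4]
opening: 0.65
```

Request:
{"api": "jog_arm", "payload": {"moves": [[0, 0, -0.06, 0, -0.3], [0, 0, -0.03, 0, -0.3], [0, 0, 0, 0, -0.3], [0, 0, 0, 0, -0.3]]}}

```text
time: 13.08
ee_pos: [0.5189, -0.2521, 0.0062]
ee_rot: [0.043, 0.705, -0.045, 0.707]
force: [0.0, -0.5, -0.8]
opening: 0.651
```

```bash
python3 - <<'E'
from h import *
o,M=st(); snap('wrist','w13.png')
E
```

```text
t 13.07 p [ 0.5189 -0.2521  0.0062] x [ 0.003 -0.002 -1.   ] jaw 82.85 op 0.651 F [ 0.02 -0.54 -0.8 ] q [-0.65  0.34  1.85  0.    0.95 -2.09]
```

View pics/w13.png

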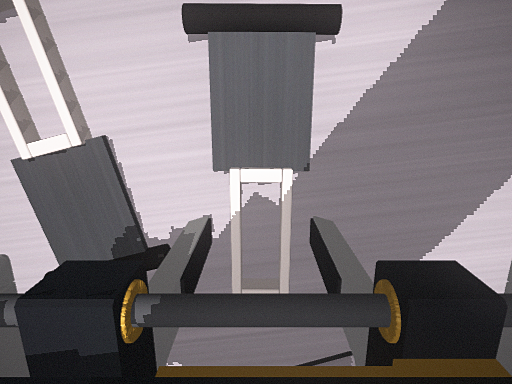

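Request:
{"api": "jog_arm", "payload": {"moves": [[0, 0, -0.018, 0, 0], [0, 0, 0, 0, 0.5], [0, 0, 0, 0, 1], [0, 0, 0, 0, 1], [0, 0, 0, 0, 1]], "newtons": 6}}

```text
time: 13.75
ee_pos: [0.5177, -0.2514, 0.0008]
ee_rot: [0.044, 0.706, -0.044, 0.706]
force: [-0.8, -0.6, 0.2]
opening: 0.381
```

Request:
{"api": "jog_arm", "payload": {"moves": [[0, 0, 0.1, 0, 1], [-0.03, 0, 0.15, 0, 1], [-0.05, 0.01, 0.15, 0, 1], [-0.1, 0.01, 0.1, 0, 1], [-0.1, 0.01, 0.05, 0, 1]]}}

```text
time: 14.38
ee_pos: [0.462, -0.2458, 0.1135]
ee_rot: [0.043, 0.705, -0.045, 0.707]
force: [0.1, -0.1, -2.3]
opening: 0.381
```

Request:
{"api": "jog_arm", "payload": {"moves": [[-0.1, 0.01, 0.04, 0, 1], [-0.1, 0.01, 0.01, 0, 1], [0, 0, 0, 0, 1], [0, 0, 0, 0, 1]]}}

```text
time: 14.88
ee_pos: [0.4223, -0.2416, 0.1215]
ee_rot: [0.044, 0.705, -0.044, 0.706]
force: [0.5, -0.6, -1.5]
opening: 0.383
```

```bash
python3 - <<'E'
from h import *
st(); snap('wrist','w14.png'); snap('side','s14.png',(190,180,180,135),4)
E
```

```text
t 14.88 p [ 0.4223 -0.2416  0.1215] x [ 0.001 -0.001 -1.   ] jaw 82.83 op 0.383 F [ 0.51 -0.59 -1.48] q [-0.75 -0.05  2.04  0.    1.15 -2.2 ]
```

View pics/w14.png

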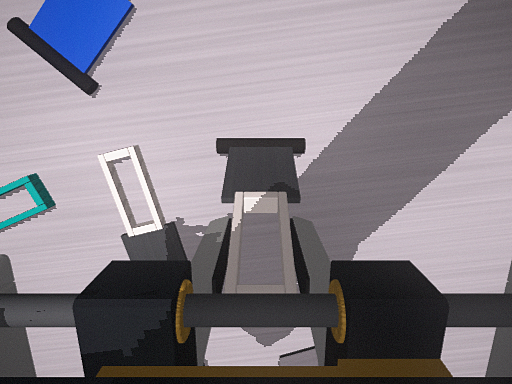

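View pics/s14.png

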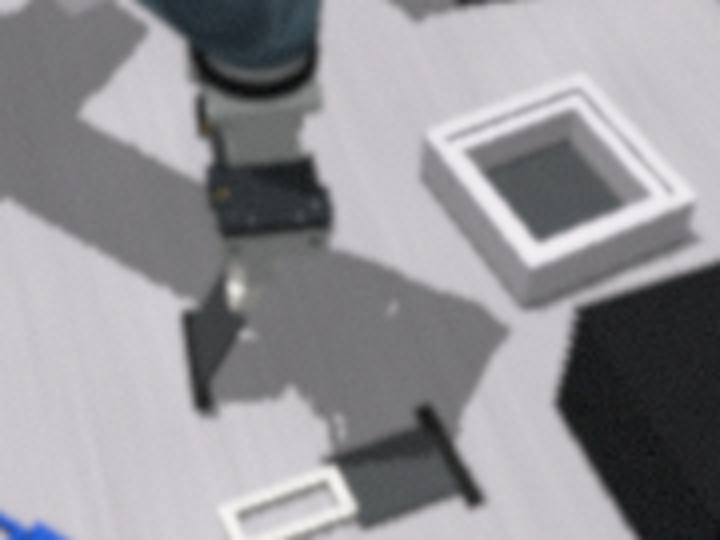

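Request:
{"api": "jog_arm", "payload": {"moves": [[0, 0, 0, 0, 1], [0, 0, 0, 0, 1], [0, 0, 0, 0, 1]], "newtons": 3}}

```text
time: 15.35
ee_pos: [0.4218, -0.2414, 0.1208]
ee_rot: [0.044, 0.706, -0.044, 0.706]
force: [-0.2, -0.0, -1.9]
opening: 0.385
```

```bash
python3 - <<'E'
from h import *
st(); snap('wrist','w15.png')
E
```

```text
t 15.35 p [ 0.4218 -0.2414  0.1208] x [-0.  0. -1.] jaw 82.85 op 0.385 F [-0.2  -0.01 -1.89] q [-0.75 -0.05  2.04 -0.    1.15 -2.2 ]
```

View pics/w15.png

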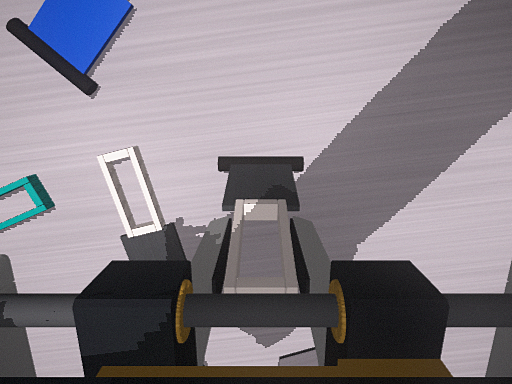

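```bash
python3 - <<'E'
from h import *
m=robot.camera_model('wrist')
for z in (0,.01,.02,.03,.04,.05):
    p=ray('wrist',261,163,z);print(p,(m['R']@p+m['t'])[2])
E
```

```text
[ 0.40149709 -0.23598045  0.        ] 0.3039483051814091
[ 0.39974768 -0.23579332  0.01      ] 0.2938293273783693
[ 0.39799828 -0.23560619  0.02      ] 0.2837103495753295
[ 0.39624888 -0.23541905  0.03      ] 0.27359137177228965
[ 0.39449948 -0.23523192  0.04      ] 0.26347239396924993
[ 0.39275008 -0.23504479  0.05      ] 0.2533534161662101
```

Request:
{"api": "jog_arm", "payload": {"moves": [[-0.03, 0, -0.02, 0, 1], [-0.03, 0, -0.02, 0, 1], [0, 0, -0.02, 0, 1], [0, 0, -0.02, 0, 1], [0, 0, 0, 0, 1]], "newtons": 4}}

```text
time: 16.02
ee_pos: [0.4105, -0.2416, 0.1059]
ee_rot: [0.044, 0.705, -0.044, 0.707]
force: [1.8, 1.0, 4.1]
opening: 0.381
```

```bash
python3 - <<'E'
from h import *
st(); snap('wrist','w16.png'); snap('side','s16.png',(190,180,180,135),4)
E
```

```text
t 16.02 p [ 0.4105 -0.2416  0.1059] x [ 0.002 -0.    -1.   ] jaw 82.81 op 0.381 F [1.82 1.01 4.08] q [-0.77 -0.05  2.07  0.    1.12 -2.22]
```

View pics/w16.png

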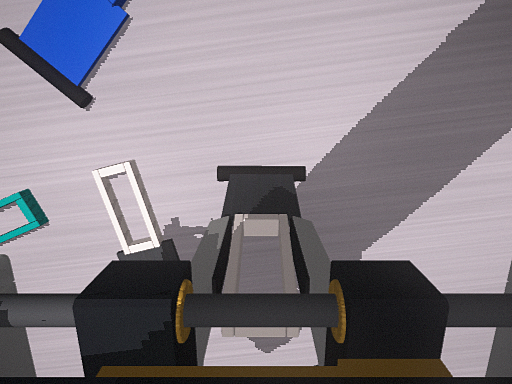

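View pics/s16.png

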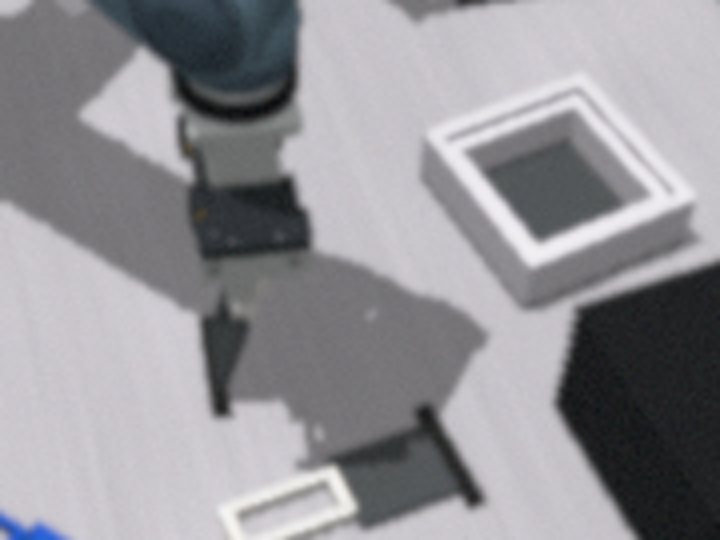

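```bash
python3 - <<'E'
from h import *
print(ray('wrist',261,167,.009),ray('wrist',261,180,.009))
for z in (.15,.16,.17):print(ray('wrist',261,320,z),ray('wrist',261,335,z))
E
```

```text
[ 0.38986507 -0.23622981  0.009     ] [ 0.40188906 -0.23773507  0.009     ]
[ 0.44166343 -0.24313081  0.15      ] [ 0.4506462  -0.24425534  0.15      ]
[ 0.43394328 -0.24219389  0.16      ] [ 0.44226214 -0.2432353   0.16      ]
[ 0.42622313 -0.24125696  0.17      ] [ 0.43387807 -0.24221526  0.17      ]
```

Request:
{"api": "jog_arm", "payload": {"moves": [[0, 0, 0.1, 0, 1], [0, 0, 0.2, 0, 1], [0, 0, 0.2, 0, 1], [0, 0.1, 0.2, 0, 1], [0, 0.2, 0.03, 0.1, 1]], "newtons": 12}}

```text
time: 16.75
ee_pos: [0.4103, -0.1825, 0.2536]
ee_rot: [0.015, 0.706, -0.018, 0.708]
force: [0.2, 0.0, -2.3]
opening: 0.382
```

Request:
{"api": "jog_arm", "payload": {"moves": [[0, 0.28, 0, 0.1, 1], [0, 0.28, 0, 0.1, 1], [0, 0.28, 0, 0.1, 1], [0, 0.28, 0, 0.1, 1], [0, 0.28, 0, 0.1, 1]]}}

```text
time: 17.38
ee_pos: [0.4089, 0.0999, 0.2501]
ee_rot: [-0.123, 0.697, 0.122, 0.696]
force: [0.8, -0.1, -1.8]
opening: 0.381
```

Request:
{"api": "jog_arm", "payload": {"moves": [[0, 0.28, 0, 0.09, 1], [0, 0.28, 0, 0, 1], [0, 0.28, 0, 0, 1], [0, 0.28, 0, 0, 1], [0, 0.15, 0, 0, 1]]}}

```text
time: 18.0
ee_pos: [0.4088, 0.3542, 0.2496]
ee_rot: [-0.148, 0.692, 0.147, 0.691]
force: [-0.6, -1.2, -1.9]
opening: 0.381
```

Request:
{"api": "jog_arm", "payload": {"moves": [[0, 0, 0, 0, 1], [0, 0, 0, 0, 1]]}}

```text
time: 18.25
ee_pos: [0.4095, 0.3516, 0.2501]
ee_rot: [-0.147, 0.692, 0.146, 0.691]
force: [0.2, 0.1, -1.2]
opening: 0.38
```

```bash
cat >> h.py <<'E'
HK=np.array([[.5129,.3896],[.5532,.2981],[.5936,.2067],[.6339,.1152]])
def rel(k):
    o,M=st();ex=np.array([np.cos(np.radians(23.8)),np.sin(np.radians(23.8))]);d=o['ee_pos'][:2]-HK[k]
    print('s',d@ex,'lat',d@np.array([-ex[1],ex[0]]))
E
python3 - <<'E'
from h import *
rel(0); snap('wrist','w17.png'); snap('side','s17.png',(190,60,180,135),4)
E
```

```text
t 18.25 p [0.4095 0.3516 0.2501] x [-0.001 -0.001 -1.   ] jaw 113.87 op 0.38 F [ 0.23  0.05 -1.15] q [ 0.5  -0.05  1.79 -0.    1.4  -1.49]
s -0.1099617463214359 lat 0.006952875984559163
```

View pics/w17.png

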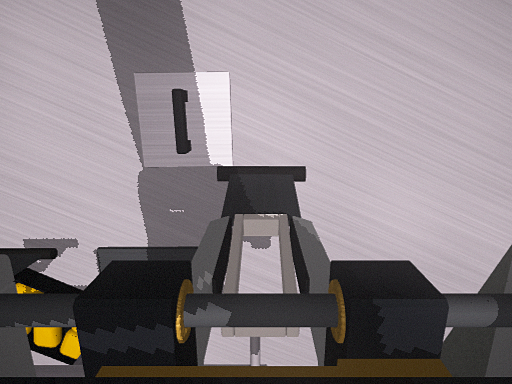

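View pics/s17.png

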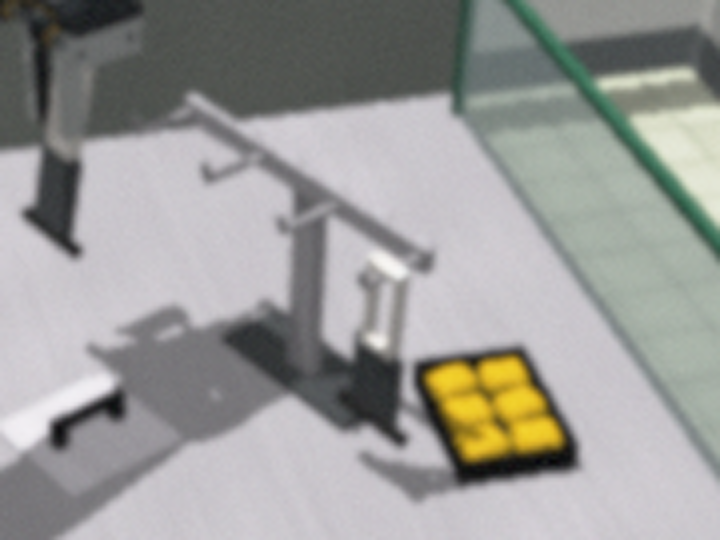

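Request:
{"api": "jog_arm", "payload": {"moves": [[0.01, -0.02, -0.11, 0, 1], [0, 0, -0.11, 0, 1], [0.0, 0, 0, 0, 1], [0.08, 0.035, 0, 0, 1], [0, 0, 0, 0, 1]]}}

```text
time: 18.98
ee_pos: [0.4289, 0.3555, 0.2082]
ee_rot: [-0.146, 0.691, 0.146, 0.693]
force: [-0.2, -0.1, -2.0]
opening: 0.381
```

```bash
python3 - <<'E'
from h import *
rel(0); snap('wrist','w18.png')
E
```

```text
t 18.98 p [0.4289 0.3555 0.2082] x [ 0.002  0.001 -1.   ] jaw 113.83 op 0.381 F [-0.22 -0.08 -1.99] q [ 0.49  0.02  1.8  -0.    1.32 -1.5 ]
s -0.09064439781718378 lat 0.0027367466585389417
```

View pics/w18.png

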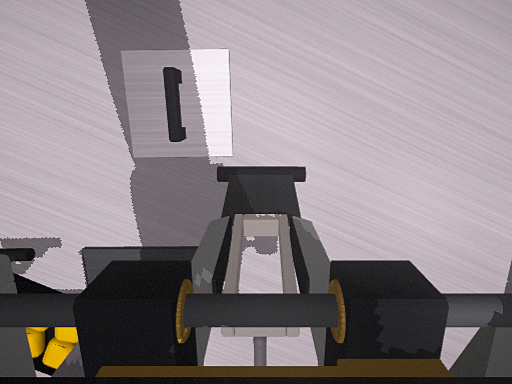

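Rod at col 260 under the handle centre (261): aligned. Advance.

Request:
{"api": "jog_arm", "payload": {"moves": [[0.08, 0.035, 0, 0, 1], [0.08, 0.035, 0, 0, 1], [0.08, 0.035, 0, 0, 1], [0.08, 0.035, 0, 0, 1], [0, 0, 0, 0, 1]]}}

```text
time: 19.65
ee_pos: [0.492, 0.3835, 0.2073]
ee_rot: [-0.146, 0.692, 0.146, 0.692]
force: [-1.1, -0.2, -2.4]
opening: 0.379
```

```bash
python3 - <<'E'
from h import *
rel(0); snap('wrist','w19.png'); snap('side','s19.png',(170,40,180,135),4)
E
```

```text
t 19.65 p [0.492  0.3835 0.2073] x [ 0.  0. -1.] jaw 113.87 op 0.379 F [-1.12 -0.18 -2.39] q [ 0.48  0.18  1.63 -0.    1.33 -1.51]
s -0.021576514250278248 lat 0.002846245722398277
```

View pics/w19.png

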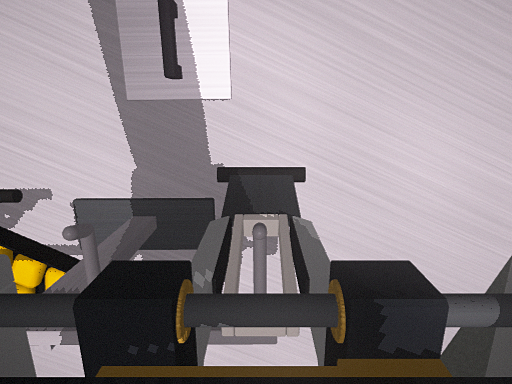

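View pics/s19.png

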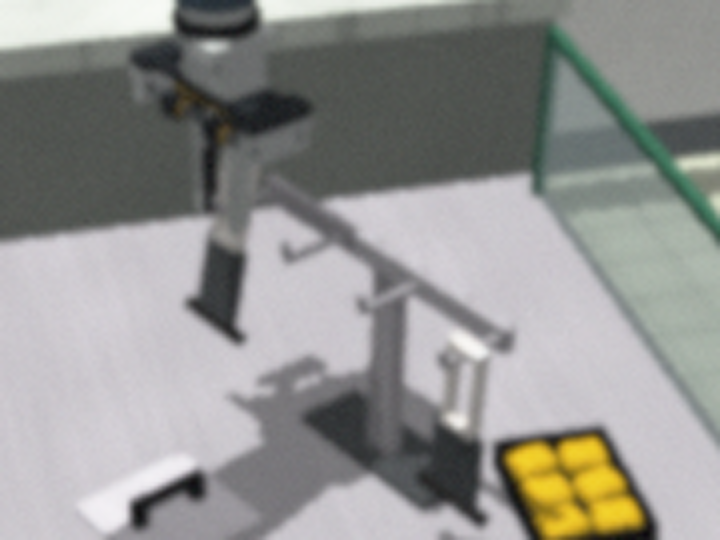

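```bash
python3 - <<'E'
from h import *
for r in (325,335):
    d=ray('wrist',261,r,.267)[:2]-HK[0];print(r,d@[.915,.4035])
for r in (224,):
    d=ray('wrist',260,r,.238)[:2]-HK[0];print('tip',d@[.915,.4035])
d=ray('wrist',260,340,.232)[:2]-HK[0];print('bar',d@[.915,.4035])
E
```

```text
325 0.00016150736082670258
335 0.005505768708715231
tip -0.037286304800688584
bar 0.03844066643205555
```

Request:
{"api": "jog_arm", "payload": {"moves": [[0, 0, -0.07, 0, 1], [0, 0, -0.06, 0, 1], [0, 0, -0.03, 0, 1], [0, 0, -0.02, 0, 1], [0, 0, 0, 0, 1]]}}

```text
time: 20.38
ee_pos: [0.4925, 0.3839, 0.1718]
ee_rot: [-0.146, 0.691, 0.146, 0.692]
force: [0.7, 0.4, 2.8]
opening: 0.381
```

```bash
python3 - <<'E'
from h import *
rel(0); snap('wrist','w20.png')
E
```

```text
t 20.38 p [0.4925 0.3839 0.1718] x [ 0.002  0.001 -1.   ] jaw 113.88 op 0.381 F [0.69 0.43 2.82] q [ 0.48  0.22  1.66 -0.    1.27 -1.51]
s -0.021027143698919813 lat 0.0029997271503040737
```

View pics/w20.png

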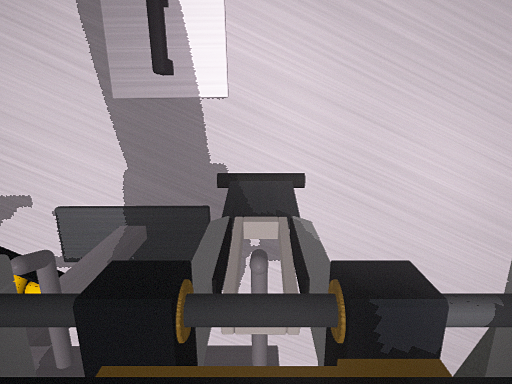

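Contact with the hook (+2.8 N). Release.

Request:
{"api": "jog_arm", "payload": {"moves": [[0, 0, 0, 0, 1], [0, 0, 0, 0, 0.15], [0, 0, 0, 0, 0.05], [0, 0, 0, 0, -0.1], [0, 0, 0, 0, -0.2]], "newtons": 3}}

```text
time: 21.05
ee_pos: [0.4915, 0.3836, 0.1706]
ee_rot: [-0.146, 0.692, 0.146, 0.692]
force: [-0.6, 0.4, -0.1]
opening: 0.59
```

Request:
{"api": "jog_arm", "payload": {"moves": [[0, 0, 0, 0, -0.2], [0, 0, 0, 0, -0.2], [0, 0, 0, 0, -0.2]]}}

```text
time: 21.42
ee_pos: [0.4917, 0.3836, 0.1709]
ee_rot: [-0.146, 0.692, 0.146, 0.692]
force: [-0.4, 0.9, -0.1]
opening: 0.597
```

```bash
python3 - <<'E'
from h import *
rel(0); snap('wrist','w21.png'); snap('side','s21.png',(170,40,180,135),4)
E
```

```text
t 21.43 p [0.4917 0.3836 0.1709] x [ 0. -0. -1.] jaw 113.89 op 0.597 F [-0.42  0.91 -0.14] q [ 0.48  0.22  1.66 -0.    1.27 -1.51]
s -0.021785801581527334 lat 0.0030599037510794444
```

View pics/w21.png

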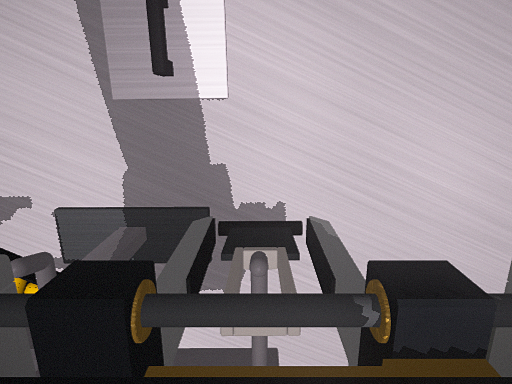

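View pics/s21.png

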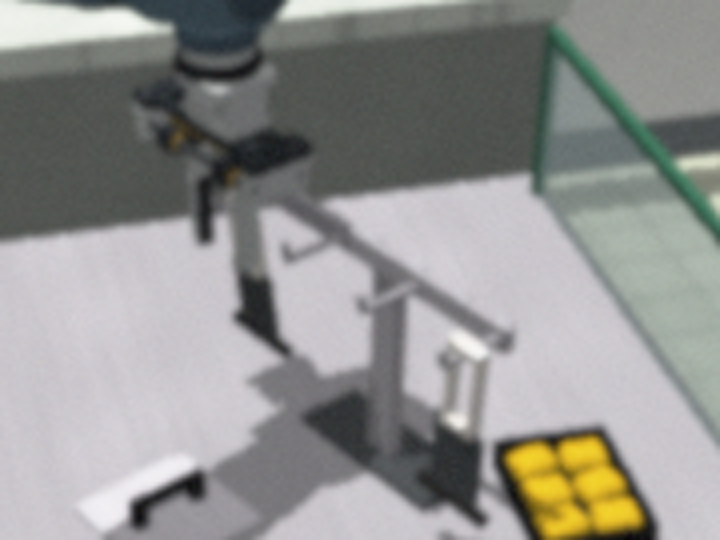

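Request:
{"api": "jog_arm", "payload": {"moves": [[0, 0, 0.1, 0, -0.2], [0, 0, 0.25, 0, -0.2], [0, 0, 0.25, 0, -0.2], [-0.1, -0.2, 0, -0.2, -0.2], [-0.08, -0.27, 0, -0.23, -0.2]]}}

```text
time: 22.15
ee_pos: [0.4557, 0.2894, 0.2935]
ee_rot: [-0.026, 0.705, 0.027, 0.708]
force: [-0.2, -0.3, -0.0]
opening: 0.599
```

Request:
{"api": "jog_arm", "payload": {"moves": [[-0.08, -0.27, 0, -0.23, -0.3], [-0.05, -0.27, 0, -0.23, -0.3], [0, -0.27, 0, -0.23, -0.3], [0, -0.27, 0, -0.23, -0.3], [0, -0.27, 0, -0.23, -0.3]]}}

```text
time: 22.78
ee_pos: [0.4297, 0.018, 0.2928]
ee_rot: [0.285, 0.646, -0.285, 0.648]
force: [-0.4, -1.0, -0.5]
opening: 0.65
```

Request:
{"api": "jog_arm", "payload": {"moves": [[0, -0.27, 0, -0.23, -0.3], [0, -0.27, 0, -0.23, -0.3], [0, -0.27, 0, -0.23, -0.3], [0, -0.27, 0, -0.23, -0.3], [0, -0.27, 0, -0.23, -0.3]]}}

```text
time: 23.4
ee_pos: [0.4297, -0.2525, 0.2928]
ee_rot: [0.539, 0.457, -0.539, 0.459]
force: [1.1, 0.6, 0.3]
opening: 0.651
```

Request:
{"api": "jog_arm", "payload": {"moves": [[0, -0.27, 0, -0.23, -0.3], [0, -0.27, 0, -0.23, -0.3], [0, -0.03, 0, -0.23, -0.3], [0, 0, 0, -0.23, -0.3], [0, 0, 0, -0.23, -0.3]]}}

```text
time: 24.02
ee_pos: [0.4298, -0.3649, 0.2925]
ee_rot: [0.685, 0.176, -0.684, 0.177]
force: [0.3, 0.1, -0.4]
opening: 0.652
```

```bash
python3 - <<'E'
from h import *
st()
E
```

```text
t 24.02 p [ 0.4298 -0.3649  0.2925] x [ 0.001 -0.001 -1.   ] jaw -61.08 op 0.652 F [ 0.31  0.09 -0.37] q [-0.9  -0.02  1.69  0.    1.47  0.16]
```

Request:
{"api": "jog_arm", "payload": {"moves": [[-0.04, 0, 0, -0.23, -0.3], [-0.04, 0, 0, -0.23, -0.3], [-0.01, 0, 0, -0.04, -0.3], [0, 0, 0, 0, -0.3], [0, 0, 0, 0, -0.3]]}}

```text
time: 24.65
ee_pos: [0.4119, -0.3644, 0.2912]
ee_rot: [0.706, 0.042, -0.706, 0.043]
force: [0.3, 0.3, 0.8]
opening: 0.647
```

```bash
python3 - <<'E'
from h import *
st(); snap('wrist','w22.png')
E
```

```text
t 24.65 p [ 0.4119 -0.3644  0.2912] x [ 0. -0. -1.] jaw -83.13 op 0.647 F [0.27 0.28 0.77] q [-0.93 -0.05  1.72  0.    1.47  0.52]
```

View pics/w22.png

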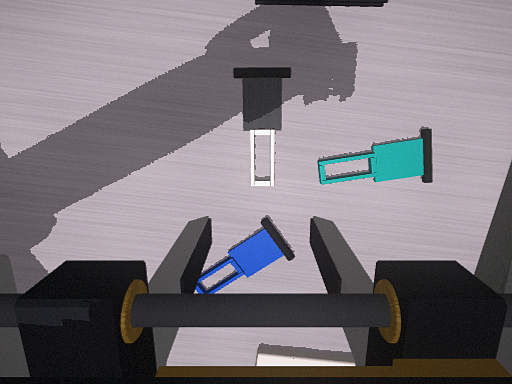

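```bash
python3 - <<'E'
from h import *
E_=ray('wrist',262,185,.013);L_=ray('wrist',262,68,.008)
d=E_-L_;print(E_,L_,np.linalg.norm(d),np.degrees(np.arctan2(d[1],d[0])),L_+d*127/170)
for u,v in((266,217),(294,256)):print('blue',ray('wrist',u,v,.01))
E
```

```text
[ 0.37163697 -0.36970395  0.013     ] [ 0.5384126  -0.34936683  0.008     ] 0.1680854217669606 -173.04750635257685 [ 0.41382139 -0.36455985  0.01173529]
blue [ 0.31991793 -0.38239509  0.01      ]
blue [ 0.2583443  -0.43625625  0.01      ]
```

Request:
{"api": "jog_arm", "payload": {"moves": [[0.005, 0, -0.25, 0, -0.3], [0, 0, -0.3, 0, -0.3], [0, 0, -0.3, 0, -0.3], [0, 0, -0.3, 0, -0.3], [0, 0, -0.18, 0, -0.3]]}}

```text
time: 25.32
ee_pos: [0.4117, -0.3628, 0.0216]
ee_rot: [-0.705, -0.043, 0.707, -0.041]
force: [-0.5, -0.8, 0.1]
opening: 0.651
```

Request:
{"api": "jog_arm", "payload": {"moves": [[0, 0, -0.06, 0, -0.3], [0, 0, -0.03, 0, -0.3], [0, 0, 0, 0, -0.3], [0, 0, 0, 0, -0.3]]}}

```text
time: 25.82
ee_pos: [0.4135, -0.3654, 0.0084]
ee_rot: [0.706, 0.041, -0.705, 0.043]
force: [1.2, 0.5, 0.3]
opening: 0.648
```

```bash
python3 - <<'E'
from h import *
st(); snap('wrist','w23.png')
E
```

```text
t 25.82 p [ 0.4135 -0.3654  0.0084] x [ 0.002 -0.002 -1.   ] jaw -83.2 op 0.648 F [1.16 0.51 0.29] q [-0.93  0.29  1.91 -0.    0.94  0.52]
```

View pics/w23.png

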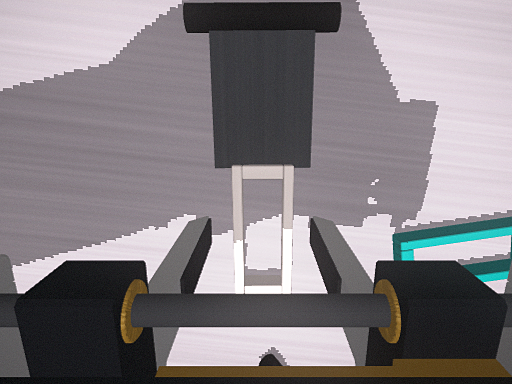

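Request:
{"api": "jog_arm", "payload": {"moves": [[0, 0, -0.03, 0, 0], [0, 0, 0, 0, 0.5], [0, 0, 0, 0, 1], [0, 0, 0, 0, 1], [0, 0, 0, 0, 1]], "newtons": 5}}

```text
time: 26.5
ee_pos: [0.4126, -0.3644, 0.0008]
ee_rot: [-0.706, -0.042, 0.706, -0.042]
force: [-0.5, -0.8, -0.6]
opening: 0.383
```

Request:
{"api": "jog_arm", "payload": {"moves": [[0, 0, 0.1, 0, 1], [0.03, 0, 0.12, 0, 1], [0.05, 0.01, 0.13, 0, 1], [0.1, 0.01, 0.1, 0, 1], [0.1, 0.01, 0.05, 0, 1]]}}

```text
time: 27.12
ee_pos: [0.4693, -0.3587, 0.1044]
ee_rot: [-0.706, -0.042, 0.706, -0.043]
force: [-3.1, 1.8, 5.6]
opening: 0.385
```

Request:
{"api": "jog_arm", "payload": {"moves": [[0.1, 0.01, 0.03, 0, 1], [0.06, 0.01, 0.01, 0, 1], [0, 0, 0, 0, 1], [0, 0, 0, 0, 1]], "newtons": 3}}

```text
time: 27.62
ee_pos: [0.5003, -0.3547, 0.1091]
ee_rot: [-0.706, -0.042, 0.706, -0.042]
force: [-1.3, 0.2, 4.5]
opening: 0.384
```

```bash
python3 - <<'E'
from h import *
st(); snap('wrist','w24.png')
E
```

```text
t 27.62 p [ 0.5003 -0.3547  0.1091] x [-0.    -0.001 -1.   ] jaw -83.21 op 0.384 F [-1.29  0.15  4.54] q [-0.8   0.26  1.72 -0.    1.16  0.65]
```

View pics/w24.png

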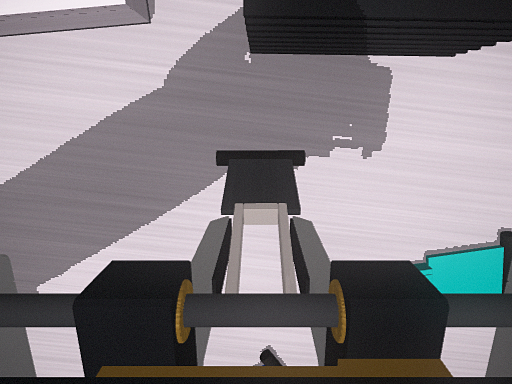

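```bash
python3 - <<'E'
from h import *
print(ray('wrist',261,152,.009),ray('wrist',261,165,.009))
E
```

```text
[ 0.53484059 -0.34926311  0.009     ] [ 0.52297304 -0.3506819   0.009     ]
```

Request:
{"api": "jog_arm", "payload": {"moves": [[0.03, 0, 0.01, 0, 1], [0.03, 0, 0.0, 0, 1], [0, 0, 0, 0, 1], [0, 0, -0.01, 0, 1], [0, 0, 0, 0, 1]], "newtons": 4}}

```text
time: 28.3
ee_pos: [0.5129, -0.354, 0.1089]
ee_rot: [-0.706, -0.042, 0.706, -0.041]
force: [-0.4, 1.9, 5.1]
opening: 0.38
```

```bash
python3 - <<'E'
from h import *
st(); snap('wrist','w25.png'); snap('side','s25.png',(190,180,180,135),4); snap('side','s25b.png',(170,40,180,135),4)
print(ray('wrist',261,152,.009),ray('wrist',261,165,.009))
E
```

```text
t 28.3 p [ 0.5129 -0.354   0.1089] x [-0.     0.001 -1.   ] jaw -83.21 op 0.38 F [-0.41  1.9   5.07] q [-0.79  0.28  1.7   0.    1.16  0.67]
[ 0.54758372 -0.34833835  0.009     ] [ 0.53571929 -0.3497611   0.009     ]
```

View pics/w25.png

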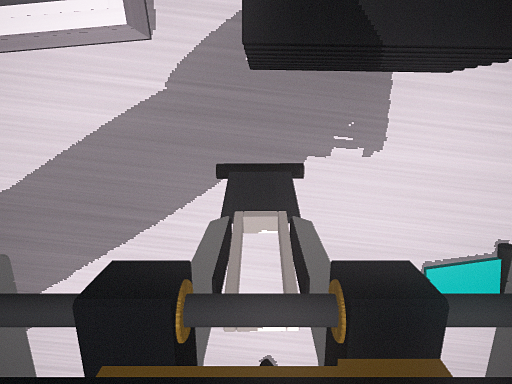

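View pics/s25.png

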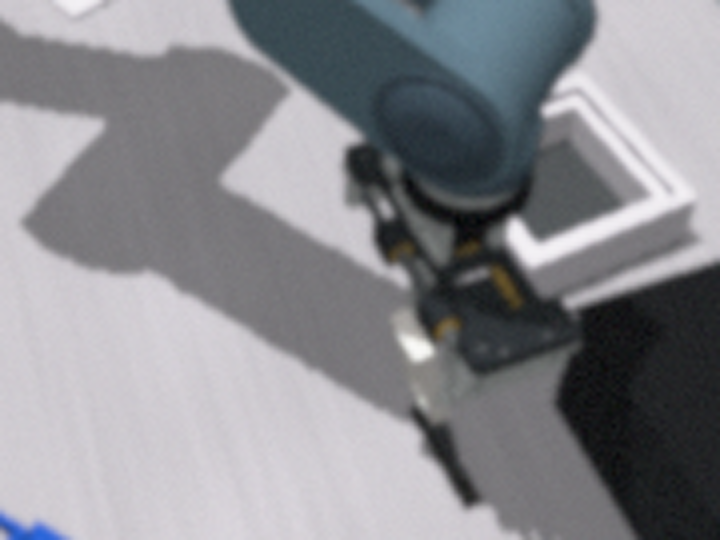

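View pics/s25b.png

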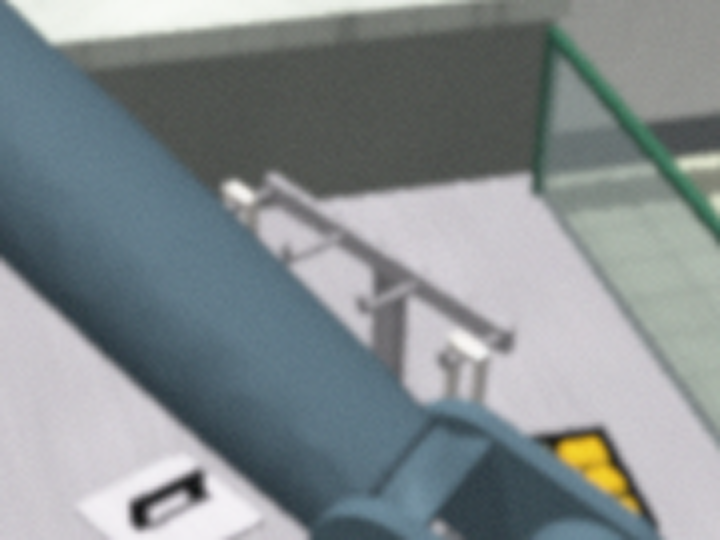

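Request:
{"api": "jog_arm", "payload": {"moves": [[0, 0, 0.1, 0, 1], [0, 0, 0.2, 0, 1], [0, 0, 0.2, 0, 1], [0, 0.1, 0.2, 0, 1], [0, 0.2, 0, 0.1, 1]], "newtons": 12}}

```text
time: 29.08
ee_pos: [0.5144, -0.2962, 0.2539]
ee_rot: [0.706, 0.067, -0.701, 0.072]
force: [0.8, 0.1, -2.2]
opening: 0.382
```

Request:
{"api": "jog_arm", "payload": {"moves": [[0, 0.28, 0, 0.1, 1], [0, 0.28, 0, 0.1, 1], [0, 0.28, 0, 0.08, 1], [0, 0.28, 0, 0, 1], [0, 0.28, 0, 0, 1]]}}

```text
time: 29.7
ee_pos: [0.5125, -0.0127, 0.2493]
ee_rot: [0.692, 0.146, -0.691, 0.146]
force: [1.4, -0.1, -2.6]
opening: 0.38
```

Request:
{"api": "jog_arm", "payload": {"moves": [[0, 0.28, 0, 0, 1], [0, 0.28, 0, 0, 1], [0, 0.28, 0, 0, 1], [0, 0.1, 0, 0, 1], [0, 0, 0, 0, 1]]}}

```text
time: 30.32
ee_pos: [0.5124, 0.1747, 0.2489]
ee_rot: [0.692, 0.147, -0.692, 0.147]
force: [-0.2, -0.8, -2.2]
opening: 0.381
```

```bash
python3 - <<'E'
from h import *
rel(2); snap('wrist','w26.png'); snap('side','s26.png',(170,40,180,135),4)
E
```

```text
t 30.32 p [0.5124 0.1747 0.2489] x [ 0. -0. -1.] jaw -65.96 op 0.381 F [-0.17 -0.77 -2.23] q [ 0.12 -0.05  1.79 -0.    1.4   1.27]
s -0.0871777886967688 lat 0.0034575698317743054
```

View pics/w26.png

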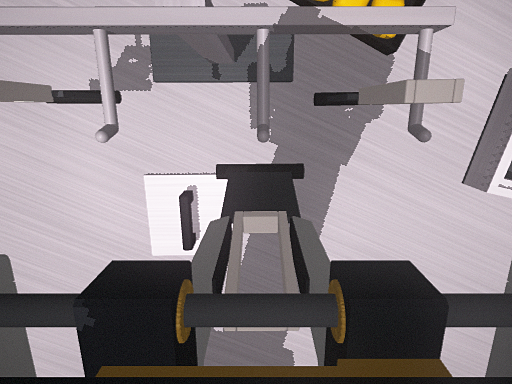

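View pics/s26.png

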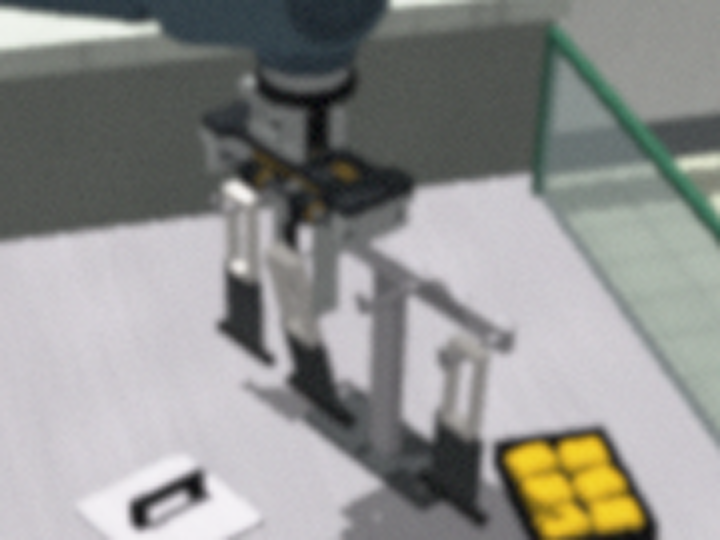

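Request:
{"api": "jog_arm", "payload": {"moves": [[0, 0, -0.1, 0, 1], [0, 0, -0.1, 0, 1], [0, 0, 0, 0, 1], [0, 0, 0, 0, 1]]}}

```text
time: 30.92
ee_pos: [0.5128, 0.1733, 0.2087]
ee_rot: [-0.692, -0.146, 0.692, -0.146]
force: [1.1, -0.2, -2.5]
opening: 0.383
```

```bash
python3 - <<'E'
from h import *
rel(2); snap('wrist','w27.png'); snap('side','s27.png',(170,40,180,135),4)
for z in (.25,.265):
  for r in (320,332):
    d=ray('wrist',261,r,z)[:2]-HK[2];print(z,r,d@[.915,.4035])
E
```

```text
t 30.93 p [0.5128 0.1733 0.2087] x [-0. -0. -1.] jaw -66.14 op 0.383 F [ 1.06 -0.22 -2.49] q [ 0.12 -0.01  1.83  0.    1.32  1.27]
s -0.08737983587983865 lat 0.002084919471352064
0.25 320 -0.1197685908705732
0.25 332 -0.12717505900479406
0.265 320 -0.10815605569596992
0.265 332 -0.11476475705256978
```

View pics/w27.png

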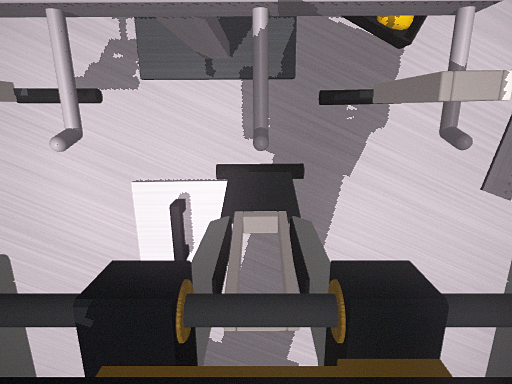

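View pics/s27.png

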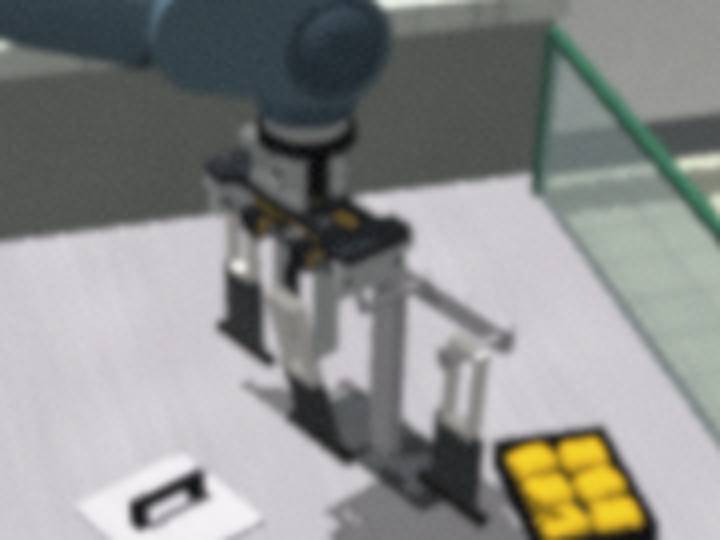

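Request:
{"api": "jog_arm", "payload": {"moves": [[0.09, 0.041, 0, 0, 1], [0.09, 0.041, 0, 0, 1], [0.09, 0.041, 0, 0, 1], [0.09, 0.041, 0, 0, 1], [0.09, 0.041, 0, 0, 1]]}}

```text
time: 31.65
ee_pos: [0.6038, 0.215, 0.2096]
ee_rot: [0.692, 0.146, -0.691, 0.146]
force: [0.1, -0.2, -2.1]
opening: 0.38
```

Request:
{"api": "jog_arm", "payload": {"moves": [[0, 0, 0, 0, 1], [0, 0, 0, 0, 1]]}}

```text
time: 31.9
ee_pos: [0.6024, 0.2145, 0.2091]
ee_rot: [-0.692, -0.146, 0.692, -0.146]
force: [1.2, -0.8, -2.8]
opening: 0.381
```

```bash
python3 - <<'E'
from h import *
rel(2); snap('wrist','w28.png'); snap('side','s28.png',(190,60,180,135),4)
E
```

```text
t 31.9 p [0.6024 0.2145 0.2091] x [-0. -0. -1.] jaw -66.11 op 0.381 F [ 1.16 -0.79 -2.83] q [ 0.17  0.22  1.58 -0.    1.34  1.32]
s 0.01118622816855834 lat 0.0035898170124555057
```

View pics/w28.png

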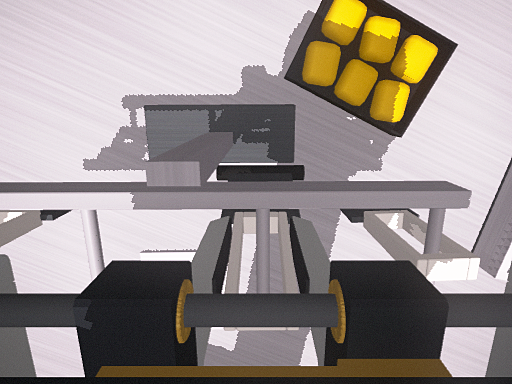

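View pics/s28.png

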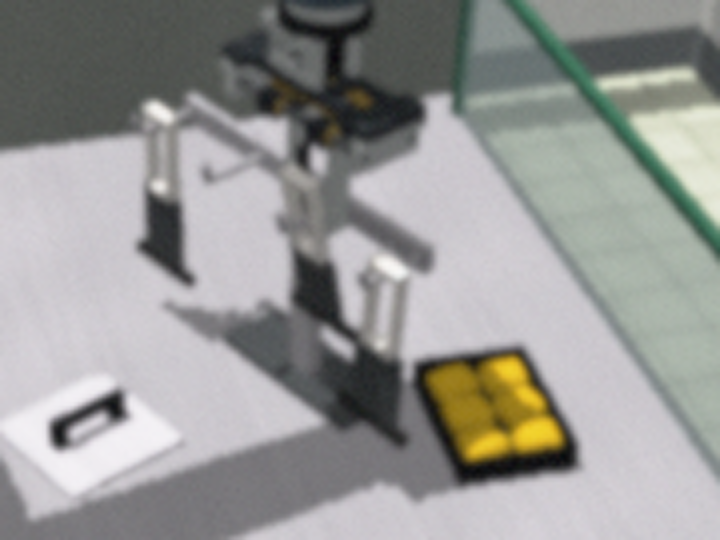

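Request:
{"api": "jog_arm", "payload": {"moves": [[0, 0, -0.07, 0, 1], [0, 0, -0.06, 0, 1], [0, 0, -0.03, 0, 1], [0, 0, -0.02, 0, 1], [0, 0, 0, 0, 1]]}}

```text
time: 32.62
ee_pos: [0.6027, 0.2142, 0.1755]
ee_rot: [-0.692, -0.146, 0.692, -0.147]
force: [-6.8, -3.7, 11.2]
opening: 0.382
```

```bash
python3 - <<'E'
from h import *
rel(2)
E
```

```text
t 32.62 p [0.6027 0.2142 0.1755] x [-0.    -0.001 -1.   ] jaw -66.1 op 0.382 F [-6.78 -3.74 11.17] q [ 0.17  0.25  1.61 -0.    1.28  1.32]
s 0.011367351043391226 lat 0.0031957450869985597
```

Request:
{"api": "jog_arm", "payload": {"moves": [[0, 0, 0.012, 0, 1], [0, 0, 0, 0, 1], [0, 0, 0, 0, 0.15], [0, 0, 0, 0, 0.05], [0, 0, 0, 0, -0.1]], "newtons": 3}}

```text
time: 33.25
ee_pos: [0.6028, 0.2146, 0.1751]
ee_rot: [0.692, 0.146, -0.692, 0.146]
force: [0.2, 0.3, -0.2]
opening: 0.533
```

Request:
{"api": "jog_arm", "payload": {"moves": [[0, 0, 0, 0, -0.2], [0, 0, 0, 0, -0.2], [0, 0, 0, 0, -0.2]]}}

```text
time: 33.62
ee_pos: [0.6027, 0.2146, 0.1753]
ee_rot: [0.692, 0.146, -0.692, 0.146]
force: [0.3, -0.3, 0.1]
opening: 0.603
```

```bash
python3 - <<'E'
from h import *
rel(2); snap('wrist','w29.png'); snap('side','s29.png',(190,60,180,135),4)
E
```

```text
t 33.62 p [0.6027 0.2146 0.1753] x [ 0.  0. -1.] jaw -66.11 op 0.603 F [ 0.26 -0.29  0.14] q [0.17 0.25 1.61 0.   1.28 1.32]
s 0.011561914279582662 lat 0.0035555084032162228
```

View pics/w29.png

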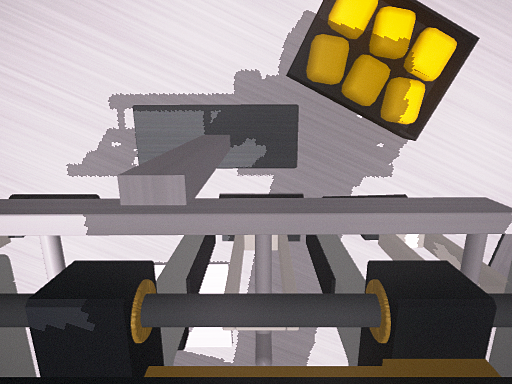

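View pics/s29.png

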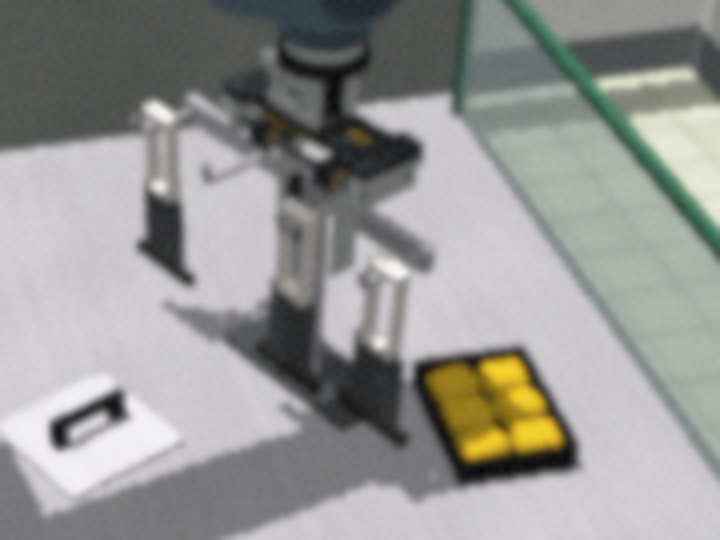

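Request:
{"api": "jog_arm", "payload": {"moves": [[0, 0, 0.1, 0, -0.2], [0, 0, 0.25, 0, -0.2], [0, 0, 0.25, 0, -0.2], [-0.28, -0.05, 0, 0, -0.3], [-0.28, -0.05, 0, 0, -0.4]]}}

```text
time: 34.35
ee_pos: [0.4903, 0.1945, 0.2978]
ee_rot: [0.693, 0.146, -0.691, 0.146]
force: [-0.5, 0.8, 0.5]
opening: 0.697
```

Request:
{"api": "jog_arm", "payload": {"moves": [[-0.2, 0.05, 0, 0, -0.4], [-0.15, 0.05, 0, 0, -0.4], [0, 0, 0, 0, -0.4], [0, 0, 0, 0, -0.4]]}}

```text
time: 34.85
ee_pos: [0.4216, 0.2145, 0.2963]
ee_rot: [0.692, 0.146, -0.691, 0.146]
force: [0.2, 0.2, 0.4]
opening: 0.702
```

```bash
python3 - <<'E'
from h import *
st(); snap('wrist','w30.png')
snap('top','t30.png',(90,80,160,120),5)
E
```

```text
t 34.85 p [0.4216 0.2145 0.2963] x [ 0.002  0.    -1.   ] jaw -66.12 op 0.702 F [0.2  0.24 0.43] q [ 0.23 -0.25  1.89 -0.    1.5   1.38]
```

View pics/w30.png

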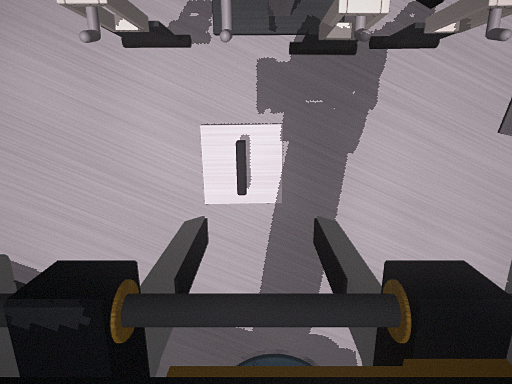

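View pics/t30.png

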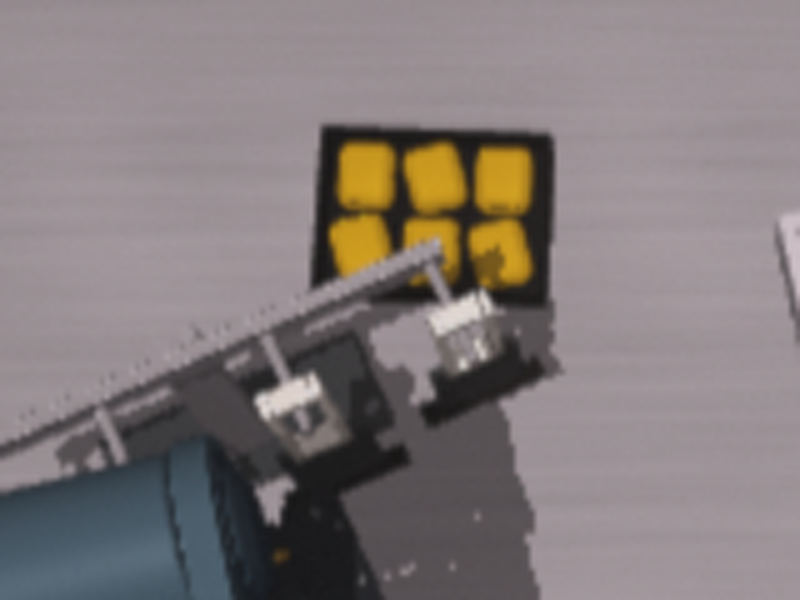

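```bash
python3 - <<'E'
from h import *
P=[ray('wrist',*p,.006) for p in [(201.5,125),(281.5,124.5),(283,203.5),(205,204.5)]];c=sum(P)/4
print('lid',c,[np.linalg.norm(P[i]-P[i-1]).round(4) for i in range(4)],[np.degrees(np.arctan2(*(a-b)[1::-1])).round(1) for a,b in ((P[0],P[3]),(P[1],P[2]))])
g=[ray('wrist',*p,.036) for p in [(240.5,140),(241.5,194.5)]];print('bar',(g[0]+g[1])/2,np.linalg.norm(g[0]-g[1]),np.degrees(np.arctan2(*(g[0]-g[1])[1::-1])))
# pan refine
im=cv2.imread('pics/top0.png')
E
```

```text
lid [0.39881386 0.23580208 0.006     ] [np.float64(0.1241), np.float64(0.1191), np.float64(0.1232), np.float64(0.1241)] [np.float64(23.7), np.float64(26.0)]
bar [0.40065216 0.23753068 0.036     ] 0.07991987733149111 23.985235706405188
```

Request:
{"api": "jog_arm", "payload": {"moves": [[-0.054, 0.055, -0.25, 0, -0.4], [-0.054, 0.056, -0.25, 0, -0.4], [0, 0, -0.3, 0, -0.2], [0, 0, -0.3, 0, 0], [0, 0, -0.2, 0, 0]]}}

```text
time: 35.58
ee_pos: [0.3983, 0.2361, 0.0323]
ee_rot: [-0.691, -0.146, 0.693, -0.146]
force: [0.8, 0.1, -0.3]
opening: 0.503
```

Request:
{"api": "jog_arm", "payload": {"moves": [[0, 0, -0.07, 0, 0], [0, 0, -0.03, 0, 0], [0, 0, 0, 0, 0], [0, 0, 0, 0, 0]]}}

```text
time: 36.08
ee_pos: [0.4005, 0.2372, 0.0168]
ee_rot: [0.693, 0.146, -0.691, 0.146]
force: [-0.6, -1.4, -0.1]
opening: 0.498
```

```bash
python3 - <<'E'
from h import *
st(); snap('wrist','w31.png')
E
```

```text
t 36.08 p [0.4005 0.2372 0.0168] x [ 0.003  0.001 -1.   ] jaw -66.11 op 0.498 F [-0.6  -1.4  -0.11] q [0.29 0.09 2.13 0.   0.92 1.44]
```

View pics/w31.png

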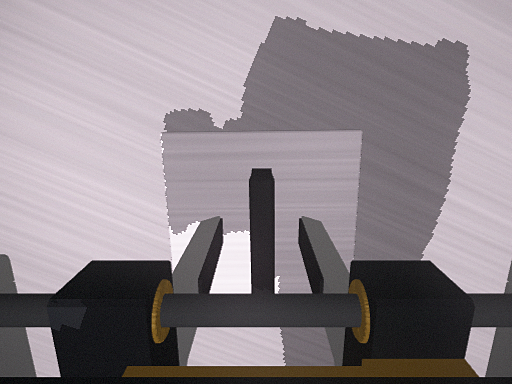

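Request:
{"api": "jog_arm", "payload": {"moves": [[0, 0, 0, 0, 0.5], [0, 0, 0, 0, 1], [0, 0, 0, 0, 1], [0, 0, 0, 0, 1], [0, 0, 0, 0, 1]], "newtons": 30}}

```text
time: 36.75
ee_pos: [0.3992, 0.2367, 0.0153]
ee_rot: [0.692, 0.146, -0.692, 0.147]
force: [0.6, -0.8, 1.6]
opening: 0.147
```

Request:
{"api": "jog_arm", "payload": {"moves": [[0, 0, 0.1, 0, 1], [0, 0, 0.2, 0, 1], [0, 0, 0.2, 0, 1], [0, 0, 0, 0, 1], [0, 0, 0, 0, 1]]}}

```text
time: 37.38
ee_pos: [0.3979, 0.2365, 0.1136]
ee_rot: [-0.691, -0.146, 0.693, -0.146]
force: [-0.4, -0.2, -2.1]
opening: 0.148
```

```bash
python3 - <<'E'
from h import *
st(); snap('wrist','w32.png')
E
```

```text
t 37.38 p [0.3979 0.2365 0.1136] x [-0.003 -0.001 -1.   ] jaw -66.11 op 0.148 F [-0.41 -0.24 -2.12] q [ 0.29 -0.09  2.1   0.    1.14  1.44]
```

View pics/w32.png

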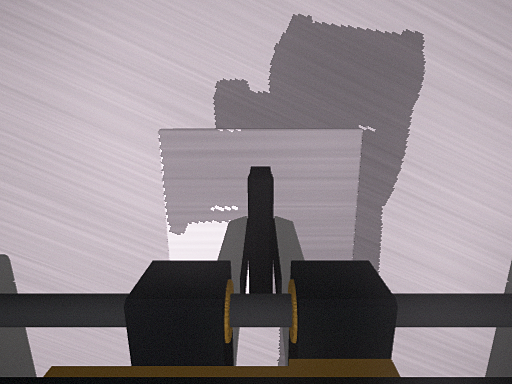

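```bash
python3 - <<'E'
from h import *
o,M=st();p=o['ee_pos']
ex=np.array([np.cos(np.radians(23.9)),np.sin(np.radians(23.9))]);ey=np.array([-ex[1],ex[0]])
for u,v in ((159,130),(362,129)):
    q=ray('wrist',u,v,p[2]-.0153+.006)[:2]-p[:2];print(q@ex,q@ey)
q=ray('wrist',260.5,169,p[2]-.0153+.036)[:2]-p[:2];print('bar end',q@ex,q@ey)
# refine pan: subpixel corners from zoomed
for f in ('t_r','s_r'): pass
# pan recess center from side image: outer top corners crop s_r (offset 200,180, x4)
Q=[ray('side',a/4+200-.375,b/4+180-.375,.051) for a,b in [(386,137),(543,77),(656,193),(492,272)]]
print('pan side',sum(Q)/4,[np.linalg.norm(Q[i]-Q[i-1]).round(4) for i in range(4)],[np.degrees(np.arctan2(*(Q[i]-Q[i-1])[1::-1])).round(1) for i in range(4)])
snap('top','t32.png',(230,100,80,80),7)
E
```

```text
t 37.42 p [0.3975 0.2363 0.1131] x [-0.004 -0.001 -1.   ] jaw -66.12 op 0.146 F [ 0.14  1.39 -2.84] q [ 0.29 -0.09  2.1   0.    1.14  1.44]
0.06172073360356002 0.06258376956240774
0.062330058474985475 -0.059363228157311716
bar end 0.043915862355399855 0.0015138508062392632
pan side [ 0.69070576 -0.16021969  0.051     ] [np.float64(0.1489), np.float64(0.1492), np.float64(0.1416), np.float64(0.1545)] [np.float64(101.1), np.float64(11.8), np.float64(-76.8), np.float64(-165.5)]
```

View pics/t32.png

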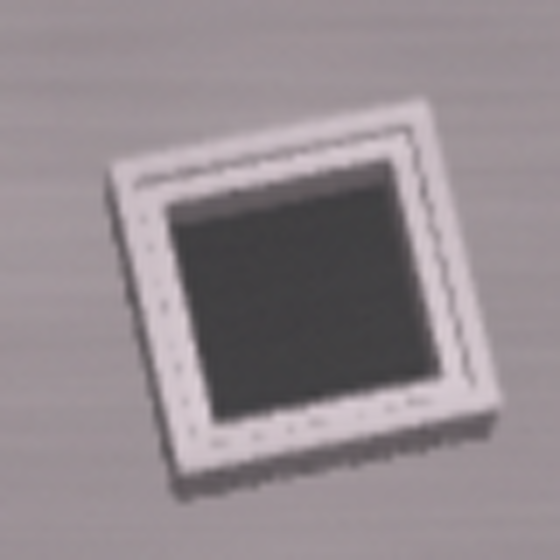

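```bash
python3 - <<'E'
from h import *
P=[ray('top',a/7+230-.43,b/7+100-.43,.051) for a,b in [(110,165),(430,99),(500,405),(178,472)]]
print('pan',sum(P)/4,[np.linalg.norm(P[i]-P[i-1]).round(4) for i in range(4)],[np.degrees(np.arctan2(*(P[i]-P[i-1])[1::-1])).round(1) for i in range(4)])
E
```

```text
pan [ 0.6895503  -0.15913326  0.051     ] [np.float64(0.1478), np.float64(0.1511), np.float64(0.1484), np.float64(0.1496)] [np.float64(11.0), np.float64(-78.5), np.float64(-169.6), np.float64(101.3)]
```

Request:
{"api": "jog_arm", "payload": {"moves": [[0, -0.2, 0.1, 0, 1], [0, -0.28, 0.1, -0.07, 1], [0, -0.28, 0, -0.07, 1], [0, -0.28, 0, -0.07, 1], [0, -0.28, 0, -0.07, 1]]}}

```text
time: 38.1
ee_pos: [0.398, -0.0286, 0.1538]
ee_rot: [-0.703, -0.069, 0.704, -0.069]
force: [0.4, 0.2, -2.5]
opening: 0.144
```

Request:
{"api": "jog_arm", "payload": {"moves": [[0.05, -0.28, 0, 0, 1], [0.25, -0.1, 0, 0, 1], [0.28, -0.06, 0, 0, 1], [0.28, -0.06, 0, 0, 1], [0.25, -0.06, 0, 0, 1]]}}

```text
time: 38.72
ee_pos: [0.622, -0.1393, 0.1524]
ee_rot: [-0.702, -0.07, 0.705, -0.069]
force: [-0.8, -0.7, -1.6]
opening: 0.145
```

Request:
{"api": "jog_arm", "payload": {"moves": [[0.2, -0.06, 0, 0, 1], [0.14, -0.03, 0, 0, 1], [0, 0, 0, 0, 1], [0, 0, 0, 0, 1]]}}

```text
time: 39.22
ee_pos: [0.6878, -0.1567, 0.1531]
ee_rot: [-0.703, -0.07, 0.705, -0.069]
force: [-0.8, 0.4, -2.6]
opening: 0.149
```

```bash
python3 - <<'E'
from h import *
st(); snap('wrist','w33.png')
E
```

```text
t 39.23 p [ 0.6878 -0.1567  0.1531] x [-0.003  0.001 -1.   ] jaw -78.71 op 0.149 F [-0.84  0.39 -2.61] q [-0.38  0.42  1.44 -0.    1.29  0.99]
```

View pics/w33.png

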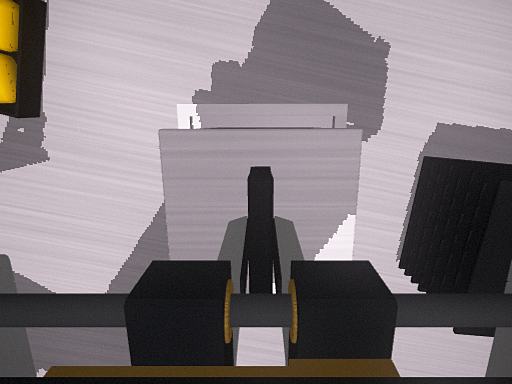

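```bash
python3 - <<'E'
from h import *
im=cv2.imread('pics/w33.png');cv2.imwrite('pics/w33c.png',cv2.resize(im[90:180,150:370],None,fx=3.6,fy=3.6,interpolation=cv2.INTER_CUBIC))
o,M=st();p=o['ee_pos']
a=np.radians(11.3);ex=np.array([np.cos(a),np.sin(a)]);ey=np.array([-ex[1],ex[0]])
for u,v in ((177,104),(348,104)):
    q=ray('wrist',u,v,.051)[:2];print(q,(q-p[:2])@ex,(q-p[:2])@ey)
for u,v in ((159.5,130),(362,129)):
    q=ray('wrist',u,v,p[2]-.0153+.006)[:2]-p[:2];print('lid',q@ex,q@ey)
E
```

```text
t 39.27 p [ 0.6879 -0.1567  0.1538] x [-0.003  0.001 -1.   ] jaw -78.71 op 0.146 F [ 0.    0.28 -2.69] q [-0.38  0.42  1.44 -0.    1.29  0.99]
[ 0.74857539 -0.06760898] 0.07699604760492486 0.07549640087226336
[ 0.77808499 -0.21521645] 0.07701048087549218 -0.07503194718109052
lid 0.06131932762626199 0.06253855034636313
lid 0.06194722078978339 -0.059176948033395495
```

View pics/w33c.png

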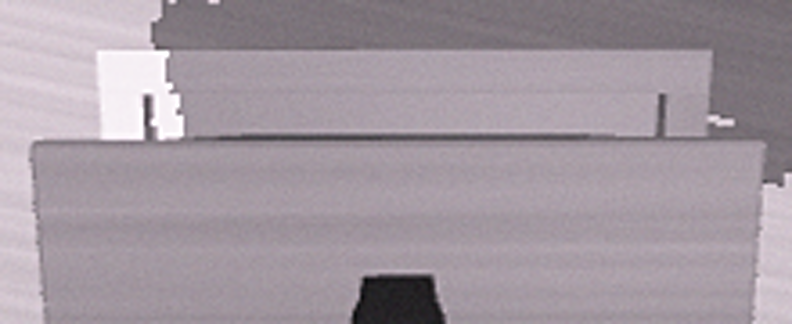

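Request:
{"api": "jog_arm", "payload": {"moves": [[0.013, -0.006, -0.12, 0, 1], [0, 0, -0.12, 0, 1], [0, 0, -0.1, 0, 1], [0, 0, 0, 0, 1], [0, 0, 0, 0, 1]]}}

```text
time: 39.9
ee_pos: [0.6921, -0.1586, 0.0879]
ee_rot: [0.704, 0.069, -0.703, 0.07]
force: [-0.5, -1.0, -1.4]
opening: 0.146
```

```bash
python3 - <<'E'
from h import *
o,M=st(); im=robot.camera('wrist')[:,:,::-1];cv2.imwrite('pics/w34c.png',cv2.resize(im[90:190,140:380],None,fx=3.3,fy=3.3,interpolation=cv2.INTER_CUBIC))
E
```

```text
t 39.9 p [ 0.6921 -0.1586  0.0879] x [ 0.001 -0.    -1.   ] jaw -78.71 op 0.146 F [-0.5  -1.04 -1.43] q [-0.38  0.49  1.46  0.    1.18  0.99]
```

View pics/w34c.png

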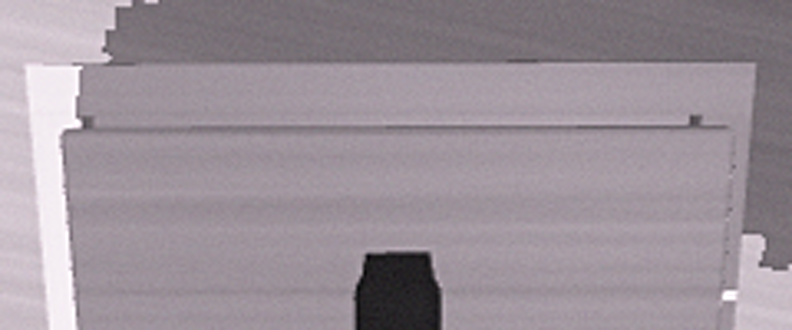

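```bash
python3 - <<'E'
from h import *
o,M=st();p=o['ee_pos']
a=np.radians(11.3);ex=np.array([np.cos(a),np.sin(a)]);ey=np.array([-ex[1],ex[0]])
f=lambda u,v:(u/3.3+140-.35,v/3.3+90-.35)
for nm,z,pts in (('pan',.051,((27,65),(755,63))),('lid',p[2]-.0153+.006,((64,130),(731,127)))):
    Q=[(ray('wrist',*f(*t),z)[:2]-p[:2]) for t in pts]
    print(nm,[(q@ex,q@ey) for q in Q],'lat mid',(Q[0]+Q[1])@ey/2,'along',(Q[0]+Q[1])@ex/2-(.075 if nm=='pan' else .062),'ang',np.degrees(np.arctan2(*(Q[0]-Q[1])[1::-1]))-90)
E
```

```text
t 39.95 p [ 0.6925 -0.1587  0.0885] x [ 0.002 -0.001 -1.   ] jaw -78.71 op 0.145 F [-0.63 -0.43 -1.85] q [-0.38  0.49  1.46  0.    1.18  0.99]
pan [(np.float64(0.07326379359357975), np.float64(0.07837679227221833)), (np.float64(0.0736791989540759), np.float64(-0.07173393936082753))] lat mid 0.0033214264556954004 along -0.0015285037261721646 ang 11.458555707031664
lid [(np.float64(0.06194644415761218), np.float64(0.06276021205889819)), (np.float64(0.06249613176187233), np.float64(-0.05881215451026576))] lat mid 0.0019740287743162175 along 0.00022128795974225846 ang 11.559060229241297
```

Request:
{"api": "jog_arm", "payload": {"moves": [[-0.009, 0.005, 0, 0, 1], [0, 0, -0.04, 0, 1], [0, 0, -0.04, 0, 1], [0, 0, -0.02, 0, 1], [0, 0, -0.02, 0, 1]]}}

```text
time: 40.58
ee_pos: [0.6898, -0.1574, 0.0627]
ee_rot: [-0.704, -0.07, 0.704, -0.069]
force: [0.4, 0.6, -2.8]
opening: 0.144
```

Request:
{"api": "jog_arm", "payload": {"moves": [[0, 0, -0.015, 0, 1], [0, 0, 0, 0, 1]]}}

```text
time: 40.83
ee_pos: [0.6898, -0.1574, 0.06]
ee_rot: [-0.704, -0.07, 0.704, -0.069]
force: [0.1, 1.6, -1.9]
opening: 0.145
```

```bash
python3 - <<'E'
from h import *
o,M=st(); im=robot.camera('wrist')[:,:,::-1];cv2.imwrite('pics/w35.png',im)
E
```

```text
t 40.83 p [ 0.6898 -0.1574  0.06  ] x [-0.  0. -1.] jaw -78.71 op 0.145 F [ 0.14  1.56 -1.88] q [-0.38  0.52  1.48 -0.    1.14  0.99]
```

View pics/w35.png

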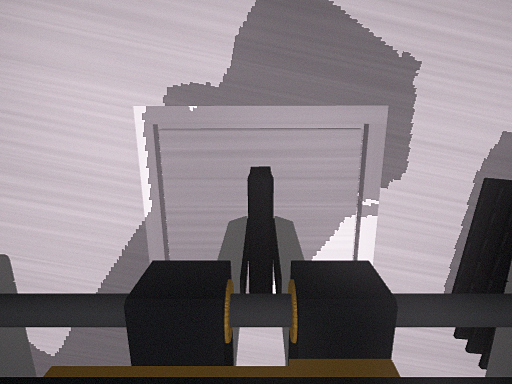

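Lid is inside the recess with no side load (force still about its weight). Lower the rest.

Request:
{"api": "jog_arm", "payload": {"moves": [[0, 0, -0.01, 0, 1], [0, 0, -0.01, 0, 1], [0, 0, 0, 0, 1], [0, 0, 0, 0, 1]]}}

```text
time: 41.38
ee_pos: [0.6902, -0.1575, 0.0574]
ee_rot: [0.704, 0.069, -0.704, 0.07]
force: [-4.6, 0.2, 6.0]
opening: 0.144
```

Request:
{"api": "jog_arm", "payload": {"moves": [[0, 0, 0, 0, 0.5], [0, 0, 0, 0, 0.3], [0, 0, 0, 0, 0.1], [0, 0, 0, 0, 0], [0, 0, 0, 0, 0]]}}

```text
time: 42.0
ee_pos: [0.6899, -0.1574, 0.0562]
ee_rot: [0.704, 0.07, -0.704, 0.07]
force: [-0.6, -0.1, -0.4]
opening: 0.497
```

```bash
python3 - <<'E'
from h import *
o,M=st(); im=robot.camera('wrist')[:,:,::-1];cv2.imwrite('pics/w36.png',im)
E
```

```text
t 42.0 p [ 0.6899 -0.1574  0.0562] x [ 0.  0. -1.] jaw -78.71 op 0.497 F [-0.61 -0.13 -0.42] q [-0.38  0.53  1.48  0.    1.13  0.99]
```

View pics/w36.png

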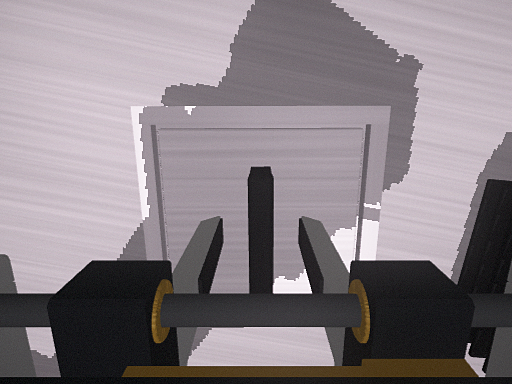

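Released and seated. Lift clear and inspect everything.

Request:
{"api": "jog_arm", "payload": {"moves": [[0, 0, 0.1, 0, 0], [0, 0, 0.25, 0, 0], [0, 0, 0.3, 0, 0], [-0.1, 0, 0.3, 0, 0], [-0.28, 0, 0, 0, 0]]}}

```text
time: 42.68
ee_pos: [0.6177, -0.159, 0.255]
ee_rot: [0.708, 0.067, -0.699, 0.073]
force: [-0.1, -0.6, 0.3]
opening: 0.497
```

Request:
{"api": "jog_arm", "payload": {"moves": [[-0.28, -0.1, 0, 0, 0], [-0.28, -0.1, 0, 0, 0], [-0.2, -0.1, 0, 0, 0], [0, 0, 0, 0, 0], [0, 0, 0, 0, 0]]}}

```text
time: 43.3
ee_pos: [0.4628, -0.2175, 0.2468]
ee_rot: [0.704, 0.069, -0.703, 0.07]
force: [-0.0, 1.0, 0.5]
opening: 0.497
```

```bash
python3 - <<'E'
from h import *
st(); snap('top','t40.png',(60,90,260,190),3); snap('side','s40.png',(180,70,230,170),3.4);snap('wrist','w40.png')
E
```

```text
t 43.3 p [ 0.4628 -0.2175  0.2468] x [ 0.002 -0.001 -1.   ] jaw -78.72 op 0.497 F [-0.04  0.99  0.54] q [-0.66 -0.12  1.87  0.    1.4   0.71]
```

View pics/t40.png

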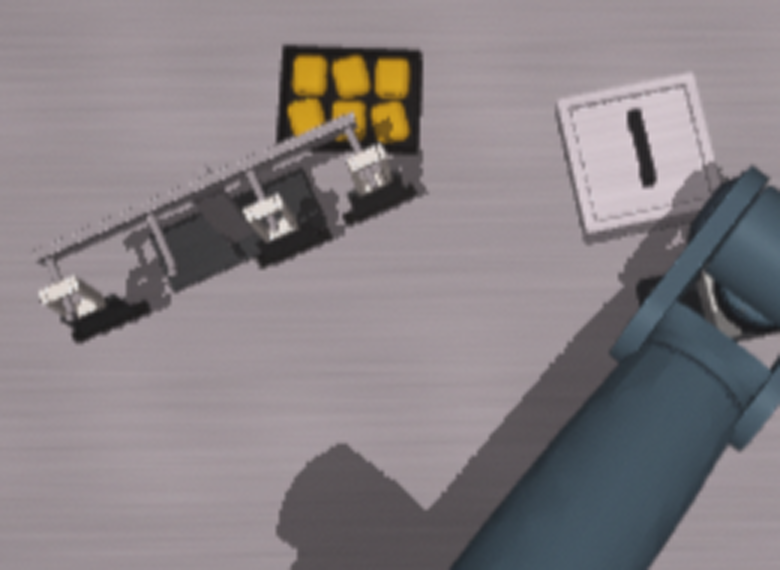

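View pics/s40.png

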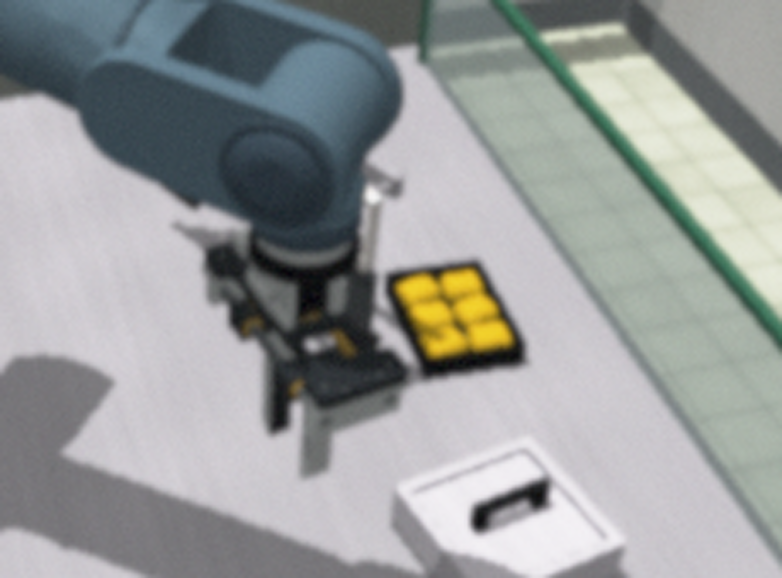

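View pics/w40.png

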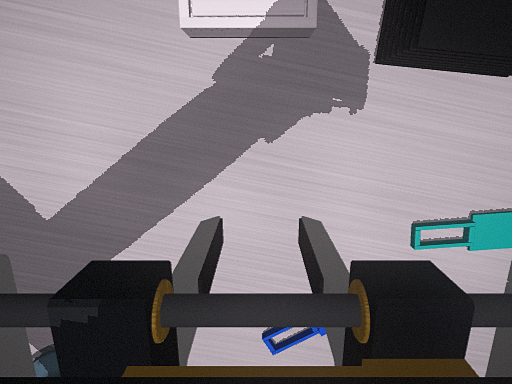

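```bash
python3 - <<'E'
from h import *
for k,(u,v) in ((0,(58,291)),(2,(269,207)),(3,(366,162))):
    q=ray('top',u/3+60-.33,v/3+90-.33,.232);print(k,q,np.linalg.norm(q[:2]-HK[k]))
q=[ray('top',u/3+60-.33,v/3+90-.33,.078) for u,v in ((634,110),(650,186))];print('lid bar',(q[0]+q[1])/2)
snap('top','t41.png')
E
```

```text
0 [0.50821244 0.38978473 0.232     ] 0.004691196434368349
2 [0.5847105  0.19976277 0.232     ] 0.011276007419990401
3 [0.62669969 0.11077129 0.232     ] 0.008453282218408206
lid bar [ 0.68508228 -0.15883296  0.078     ]
```

View pics/t41.png

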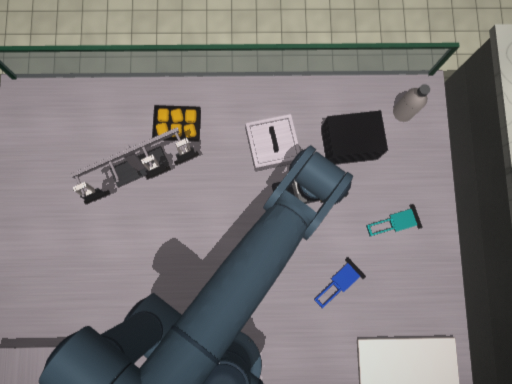

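```bash
python3 -c "
from cell import robot
print(robot.sign_off())"
```

```text
the job is handed in; nothing more can be done
None
```

I hung all three white squeegees that were present, seated the lid in the pan, and handed the job in at about 43 s. The sign-off gives no verdict, so what follows rests on my own checks.

- **Squeegees:** each was pinched by the handle and its lip pressed on the worktop with about 4–7 N, tilted roughly 10–15° from upright. They went on hooks 3, 0 and 2, in that order. In the last top view the handle ends lay 8, 5 and 11 mm from those hook points.
- **Lid:** it had been knocked about 4 cm aside during the run, so I measured it again before gripping it. It went down into the recess, touched the ledge at the expected height (about 42 mm) and was let go. The wrist view showed it square in the recess.
- **Left alone:** the fruit tray, the tray stack and the blue and turquoise squeegees look unmoved in the pictures. The arm was clear of everything at hand-in.

**Readings that disagreed:**
- The top camera put the pan centre about 3 mm from where the wrist camera put it. I trusted the wrist view for the fit.
- The top view put the seated lid's bar about 4 mm short of the pan centre in x. I put this down to reading the picture coarsely, because the recess allows only about 2.5 mm of play.
- In the final side view the arm hid most of the stand, so the last check that the squeegees hang plumb rests on the top view and the earlier side views.

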